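# Hang the rinsed palette on the drying carousel

## Task

By its upright handle peg, gently turn the palette-drying carousel counter-clockwise (seen from above) until it comes up against its hidden stop, and keep it lightly but firmly pressed there for about a second; the empty stud is then at the front. Then take the palette out of the drain rack and hang it on that stud by its keyhole: wide opening over the stud's head, then down until the stud's neck is fully home at the top of the narrow slot. Leave the palette hanging free with the stud still at the front, never force the carousel, its stop or the stud (a push of 25 N is too much), and leave the cup, jar and bottle where they are.

Things in the scene. Friction and masses are not known exactly. Their poses are not given: they have to be found in the camera images.
- stand: fixed foot of the carousel: dark steel disc 170 mm across, 16 mm thick, and a post 26 mm thick. Origin on the post's axis at table level, z up; its -x axis is the front (roughly towards the robot). A rigid stop hidden under the hub ends the carousel's counter-clockwise turn with the empty stud somewhere within 0.35 rad either side of this -x axis, elsewhere each time: it can only be felt
- carousel: turning head, origin on the post's axis at table level, z up, +x along the EMPTY stud. Grey hub 80 mm across, top at 182 mm. Four level studs at 90 degrees, 170 mm up; the other three carry fixed white palettes, square to the stud, mid-plane 75 mm from the axis, 79 to 219 mm up. Dry friction 0.2 N m, stays where left; starts 0.6 to 2.8 rad short of the stop. Push it with less than 25 N
- handle (a point): top of the carousel's handle: a fixed upright plain steel peg 14 mm thick, 55 mm from the axis on the side opposite the empty stud, free from 190 to 262 mm above the table, on a flat arm 22 mm wide. Pushing it along its circle (closed fingers do) turns the carousel: under 4 N on the way, then rising sharply at the stop; 8 to 12 N presses it there firmly
- stud_seat (a point): on the empty stud's neck: top line, mid-neck, 77 mm from the axis, 174 mm up (4 mm above the stud's centre line); turns with the carousel. The stud, outwards from the axis: rod 12 mm thick (40 to 60 mm), collar 20 mm thick (60 to 70), neck 8 mm thick (70 to 84), round head 16 mm thick (84 to 92) with a bevelled end
- rack: fixed grey plastic drain rack, 130 x 130 mm foot, with four low upright fins 12 mm thick along its y axis, tops 48 mm above the table; the palette stands in the middle gap, 12 mm wide. Origin under its centre
- palette: loose white plastic paint palette standing in the rack: 8 mm thick (x), 100 mm wide (y), 140 mm tall (z), about 0.1 kg, six wells low on each face; both faces alike. Origin mid lower edge, which is 12 mm above the table. Keyhole on the centre line: opening 20 mm wide from 59 to 81 mm above the lower edge, then a slot 11 mm wide up to 95 mm; plain above, to grip
- slot_top (a point): point on the palette at the closed top end of its narrow slot, mid-thickness: 95 mm above the lower edge. It meets stud_seat (within the play along the neck) when the palette hangs fully home
- cup: paper cup, 72 mm across, 85 mm tall, origin under its centre; leave it alone
- paint_jar: small jar, 52 mm across, 65 mm tall, origin under its centre; leave it alone
- water_bottle: water bottle, 64 mm across, 200 mm tall, origin under its centre; leave it alone

How it is judged:
By the outcome, as a careful person would: the job done as asked, in the order asked, and still so for the second after the job is handed in, with the robot touching nothing.
It also fails if it takes over 72 s, if anything falls off the work surface, if the arm or the gripper's body presses on something with over 40 N, if the wrist force passes 120 N, or if a joint passes its speed limit or range.

## Robot

A 6-joint arm with a two-finger parallel gripper is mounted at the origin on the work surface. World frame = base frame: x ahead of the robot, y to its left, z up, the work surface at z = 0. Lengths are in m, angles in rad, forces in N, time in s.
With the tool pointing down it reaches from about 0.25 to 0.725 m from the base axis. Payload 4 kg.
Tool frame: the origin (TCP) lies on the centre line of the jaws, within the pads' length; the fingertips stand 19 mm ahead of it and the grasp point (between the pads) is the TCP; z points along the fingers, y is the direction in which the jaws open and shut (so a half turn about z gives the same grasp; the last joint's range is limited). The gripper opens to 85 mm and grips with 20 to 120 N. Pads are 22 mm wide; open, the fingers measure 114 mm over their backs; the gripper's body (76 mm by 85 mm) begins 54 mm behind the grasp point. The pads swing forward as they close: fully open they stand 13 mm farther back than shut.
Start: joints at [0, 0.241, 0.005, 1.335, 0, 1.571], TCP at [0.5, -0, 0.212] pointing down, gripper open.
Joint ranges: [-2.72, 2.72], [-1.05, 1.87], [-1.09, 1.28], [-1.99, 2.15], [-1.42, 1.44], [-3.14, 3.14]. Speed limits (rad/s): [2.79, 2.79, 3.14, 3.14, 3.14, 3.14].

## Interface

Orientations are given as a unit quaternion [x, y, z, w].
In Python, from workcell import bot gives the robot as it stands. The module is installed in compiled form; this text tells all that it offers.
- The arm moves only by the shell command python3 -m handwheel 'ROWS' [OPENING]. ROWS is JSON, a list of rows, each an object of numbers: "dx", "dy", "dz": the shift along the tool's x, y, z as a fraction of full scale; "ax", "ay", "az": the turn, a rotation vector about the tool's x, y, z as a fraction of full scale. In form: [{"dx": .., "dy": .., "dz": .., "ax": .., "ay": .., "az": ..}, ...]. A call has 1 to 12 rows; each row shifts and turns the commanded pose from where the row before left it, along the tool's axes as they then stand; what a row does not reach is not made up. Full scale, the value 1, is 2.5 cm for a shift and 0.15 rad for a turn. A row lasts 1/10 s, in which the tool goes at most 50 mm and 8.59 degrees, less where a joint would pass 70% of its speed; a pose out of reach is approached as far as the arm can. A call with a number of a shift or a turn outside -1 to 1 is refused whole. A call with a gripper value outside its range is refused whole. OPENING is the gripper's target within -1 to 1 (fully open at 1, half-way at 0, shut at -1), set as the call begins (- or left out, the last holds). The fingers move at their own pace and stop on an object; the grip force is fixed at half the most. Time passes only in rows, so rows that do not move let the fingers close. It gives the time, the measured TCP pose, the force and the opening at its end, in the units of the state.
- bot.get_obs(): the state, without advancing time (a new reading comes with each control period).
- bot.camera(name): name is "scene" or "side" or "wrist"; returns a dict with "img" (480x640x3 uint8, red, green, blue), "intrinsics" (3x3 intrinsics, pixels), "eye" and "rotation" of the camera in the world. Camera axes: x right, y down, z forward; pixel columns grow to the right and rows downward; lengths in m; the calibration is good to about 2 mm. The wrist camera is an equidistant fisheye: a pixel r from the principal point sees the ray r / f radians off the axis. A picture is of the moment at which its call begins. There is no depth.
- bot.job_done(): hands the job in, once; it reports no verdict.
Trained networks look in a picture, given as the dict that the camera call returned (one of the last four; its "shot" number tells which), for a name from the list of things; names that differ only in an ending like _2 or _b are one class to them, and where a whole thing is asked for, a point or a joint stands for the part that bears it (a point fixed in the world has none). Each returns a list of dicts, best first, with "confidence" (0 to 1); they miss things now and then, are a little off and sometimes report something else, mostly with a low value. They report only what shows in the picture. A call takes as long as a camera call.
- bot.trace(thing, picture): "region" (480x640 bool, what is visible of it) and "rect" ([centre column, centre row, width, height] in pixels, round what is visible of it).
The state is a dict: "clock": time; "joint_pos": joint angles; "joint_vel": joint speeds; "tau": joint torques, N m; "eef_pos": TCP position; "tool_rot": TCP orientation; "ft_force": force on the tool from outside, world axes, zero at the start; "ft_torque": the same for the moment, N m; "grip_width": finger opening in m.
Only numpy, scipy, OpenCV 4.12 (cv2) and the standard library are available. Lean on these libraries where they do the work, as an engineer would, in place of code of your own. Each camera call takes 0.05 s, during which the arm holds its last target.

## Working session

There is one attempt and no reset: what is moved stays moved. The work goes in short steps, Python scripts to look and compute and a shell command to move; the robot and the scene stay as the last step left them, time stands still between calls to the robot, and variables do not carry over. Pictures are saved under pics/ and viewed, and the job is handed in when it is done.

```bash
mkdir -p pics; ls; cat > h.py <<'E'
import numpy as np, cv2
from workcell import bot
def save(c,n): cv2.imwrite(f'pics/{n}.png',cv2.cvtColor(c['img'],cv2.COLOR_RGB2BGR))
def proj(c,P):
    P=np.atleast_2d(P).astype(float); R=np.array(c['rotation']); K=np.array(c['intrinsics'])
    q=(P-np.array(c['eye']))@R
    return np.c_[K[0,0]*q[:,0]/q[:,2]+K[0,2],K[1,1]*q[:,1]/q[:,2]+K[1,2]]
def ray(c,uv):
    K=np.array(c['intrinsics']);R=np.array(c['rotation'])
    return R@np.array([(uv[0]-K[0,2])/K[0,0],(uv[1]-K[1,2])/K[1,1],1.])
def onz(c,uv,z):
    d=ray(c,uv);e=np.array(c['eye']);return e+d*(z-e[2])/d[2]
def tri(cs,uvs):
    A=np.zeros((3,3));b=np.zeros(3)
    for c,uv in zip(cs,uvs):
        d=ray(c,uv);d/=np.linalg.norm(d);M=np.eye(3)-np.outer(d,d);A+=M;b+=M@np.array(c['eye'])
    return np.linalg.solve(A,b)
E
python3 - <<'E'
from h import *
o=bot.get_obs();print({k:np.round(v,4).tolist() for k,v in o.items()})
for n in['scene','side']:
    c=bot.camera(n);save(c,n+'0');print(n,np.round(c['eye'],3),np.round(c['rotation'],3).tolist(),np.round(c['intrinsics'],1).tolist())
    for t in ['stand','carousel','handle','stud_seat','rack','palette','slot_top','cup','paint_jar','water_bottle']:
        for r in bot.trace(t,c)[:2]: print(n,t,round(r['confidence'],2),np.round(r['rect'],1))
E
```

```text
pics
{'clock': 0.0, 'joint_pos': [-0.0, 0.2414, 0.0037, 1.3352, 0.0, 1.5708], 'joint_vel': [0.0019, 0.0006, -0.0001, -0.0015, -0.0006, 0.0011], 'tau': [0.0006, -37.2316, 25.2407, 0.0168, 0.0, 0.0], 'eef_pos': [0.4993, -0.0, 0.2111], 'tool_rot': [0.7071, 0.7071, -0.0007, -0.0008], 'ft_force': [0.2867, -0.3775, -0.0501], 'ft_torque': [0.0522, -0.0097, -0.0058], 'grip_width': 0.0854}
scene [ 1.416 -0.466  1.235] [0.816, 0.449, -0.172, -0.32] [[604.5, 0.0, 323.6], [0.0, 604.5, 234.2], [0.0, 0.0, 1.0]]
scene carousel 0.67 [329.4 230.2  70.5  86.3]
scene handle 0.65 [330.1 233.2  74.5  82.3]
scene stud_seat 0.77 [331.  232.4  77.3  87. ]
scene rack 0.57 [231.4 311.1  65.1  56.6]
scene palette 0.7 [227.4 284.8  43.   46.2]
scene cup 0.83 [243.8 241.2  25.2  37.9]
scene paint_jar 0.85 [322.5 346.2  21.7  33.3]
scene water_bottle 0.63 [420.5 181.9  27.6  61.5]
side [0.357 0.786 0.898] [-0.134, 0.913, -0.381, 0.056] [[492.3, 0.0, 318.6], [0.0, 492.3, 238.0], [0.0, 0.0, 1.0]]
side stand 0.69 [317.  260.9  91.8 131.8]
side carousel 0.69 [316.7 248.5  97.6 110.7]
side carousel 0.32 [316.9 260.2  90.4 130.7]
side handle 0.94 [315.2 247.8  92.7 110.8]
side stud_seat 0.69 [315.1 250.7  95.6 107.4]
side rack 0.57 [350.5 217.7  61.2  51.5]
side palette 0.77 [352.5 195.1  16.8  44.6]
side slot_top 0.91 [354.5 194.1  13.7  42. ]
side cup 0.65 [402.3 249.3  29.8  41.7]
side cup 0.25 [355.1 193.8  15.9  42.6]
side paint_jar 0.89 [254.8 225.8  21.1  29. ]
side paint_jar 0.57 [354.2 194.4  12.6  43. ]
side water_bottle 0.65 [286.  423.2  39.4  83.6]
```

```bash
sed -i 's/^def save/from scipy.spatial.transform import Rotation as Rn\ndef RR(c):\n    r=np.array(c["rotation"]); return Rn.from_quat(r).as_matrix() if r.size==4 else r\ndef save/; s/np.array(c\[.rotation.\])\(;\|$\)/RR(c)\1/' h.py; sed -i "s/R=np.array(c\['rotation'\])/R=RR(c)/" h.py; grep -n RR h.py
python3 - <<'E'
import cv2
for n,(x,y) in {'scene':(170,130),'side':(220,150)}.items():
    i=cv2.imread(f'pics/{n}0.png');cv2.imwrite(f'pics/{n}0z.png',cv2.resize(i[y:y+240,x:x+270] if n=='scene' else i[y:y+200,x:x+230],None,fx=2.9,fy=2.5) if 0 else cv2.resize(i[y:y+195,x:x+260],None,fx=3,fy=3,interpolation=cv2.INTER_CUBIC))
E
```

```text
4:def RR(c):
5:    r=RR(c); return Rn.from_quat(r).as_matrix() if r.size==4 else r
8:    P=np.atleast_2d(P).astype(float); R=RR(c); K=np.array(c['intrinsics'])
12:    K=np.array(c['intrinsics']);R=RR(c)
```

View pics/scene0.png

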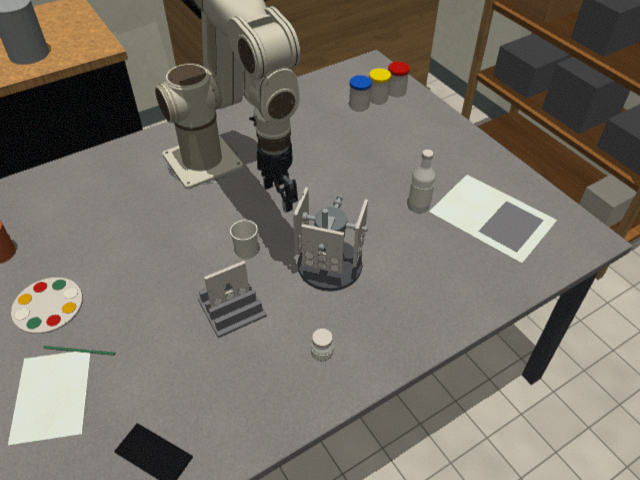

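View pics/side0.png

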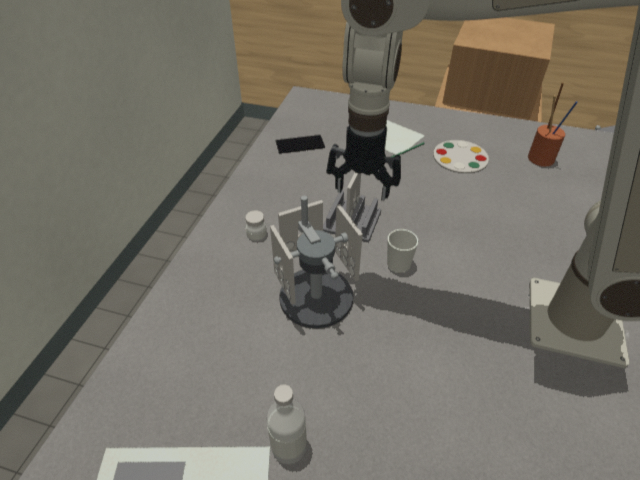

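```bash
ls pics
```

```text
scene0.png
scene0z.png
side0.png
side0z.png
```

```bash
sed -i '5s/r=RR(c)/r=np.array(c["rotation"])/' h.py
```

```text
(no output)
```

View pics/side0z.png

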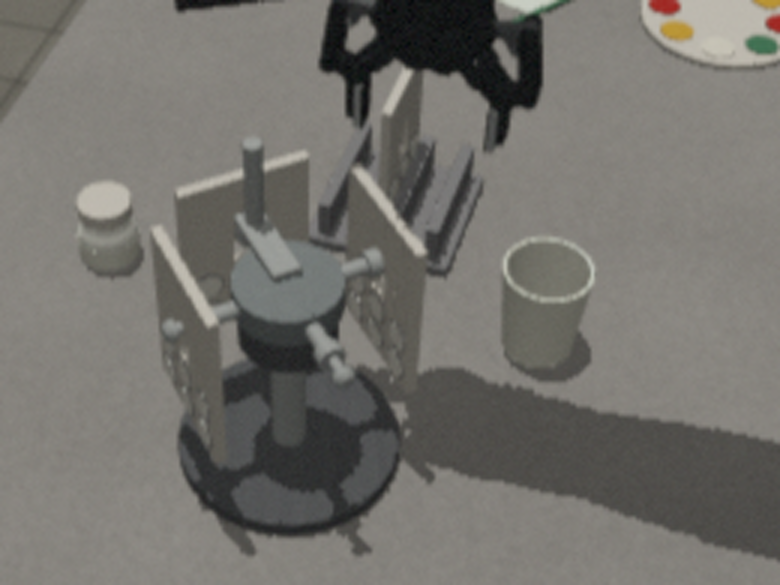

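View pics/scene0z.png

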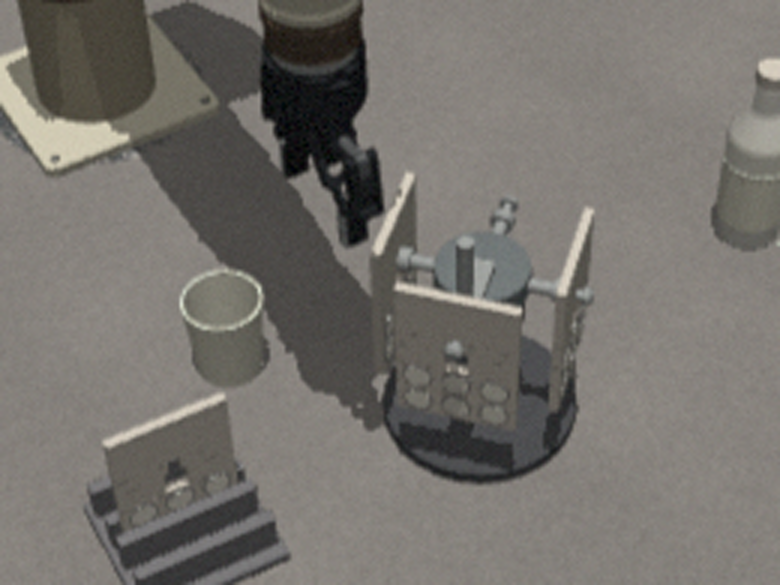

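```bash
cat > fit.py <<'E'
from h import *
from scipy.optimize import least_squares
cs={n:bot.camera(n) for n in('scene','side')}
o={'scene':(170,130),'side':(220,150)}
px=lambda n,x,y:np.array([x/3+o[n][0],y/3+o[n][1]])
car=[('side',(253,143),(-.055,0,.262)),('scene',(465,241),(-.055,0,.262)),('side',(343,370),(.092,0,.170)),('scene',(508,203),(.09,0,.175)),('side',(290,270),(0,0,.182)),('scene',(484,262),(0,0,.182)),('side',(290,440),(0,0,.016)),
('side',(157,232),(0,.0,.219),'L')]
def T(p,l): 
    c,s=np.cos(p[2]),np.sin(p[2]); return np.array([p[0]+c*l[0]-s*l[1],p[1]+s*l[0]+c*l[1],l[2]])
def f(p,L): return np.concatenate([proj(cs[e[0]],T(p,e[2]))[0]-px(e[0],*e[1]) for e in L if len(e)==3])
r=least_squares(f,[.5,0,1.7],args=(car,));print('carousel',r.x.round(4),f(r.x,car).round(1))
pal=[('scene',(105,443),(0,.05,.152)),('scene',(225,398),(0,-.05,.152)),('side',(410,70),(0,-.05,.152))]
# try both correspondences
for g in (1.2,-1.2,0,3,2):
    r=least_squares(f,[.5,-.2,g],args=(pal[:2],));print('pal',r.x.round(4),r.cost.round(2),f(r.x,pal).round(1))
for n in cs:
  for t in ['rack','palette','stand','cup','paint_jar','water_bottle']:
    q=bot.trace(t,cs[n])
    if q:
        m=q[0]['region'];ys,xs=np.nonzero(m);print(n,t,onz(cs[n],(xs.mean(),ys.mean()),.03).round(3), onz(cs[n],(xs.mean(),ys.max()),.0).round(3))
E
python3 fit.py
```

```text
carousel [0.5677 0.1046 2.302 ] [-0.3 -1.3 -0.3  0.4  1.3  3.2  0.3 -1.7 -1.   1.9 -0.9  1.2 -0.6 -3.6]
pal [ 0.553  -0.1747  3.0535] 0.15 [-0.3  0.2  0.4 -0.2 -9.1 13.6]
pal [ 0.553  -0.1747 -3.2296] 0.15 [-0.3  0.2  0.4 -0.2 -9.1 13.6]
pal [ 0.553  -0.1747  3.0535] 0.15 [-0.3  0.2  0.4 -0.2 -9.1 13.6]
pal [ 0.553  -0.1747  3.0535] 0.15 [-0.3  0.2  0.4 -0.2 -9.1 13.6]
pal [ 0.553  -0.1747  3.0535] 0.15 [-0.3  0.2  0.4 -0.2 -9.1 13.6]
scene rack [ 0.582 -0.187  0.03 ] [ 0.624 -0.212  0.   ]
scene palette [ 0.497 -0.159  0.03 ] [ 0.538 -0.183  0.   ]
scene stand [0.524 0.126 0.03 ] [0.633 0.056 0.   ]
scene cup [ 0.385 -0.05   0.03 ] [ 0.422 -0.072  0.   ]
scene paint_jar [ 0.776 -0.052  0.03 ] [ 0.795 -0.064  0.   ]
scene water_bottle [0.472 0.489 0.03 ] [0.542 0.438 0.   ]
side rack [ 0.406 -0.075  0.03 ] [ 0.395 -0.032 -0.   ]
side palette [ 0.57  -0.251  0.03 ] [ 0.554 -0.193  0.   ]
side stand [0.593 0.031 0.03 ] [0.546 0.184 0.   ]
side cup [ 0.405 -0.075  0.03 ] [ 0.394 -0.033  0.   ]
side paint_jar [ 0.779 -0.053  0.03 ] [ 0.773 -0.031  0.   ]
side water_bottle [0.526 0.425 0.03 ] [0.51  0.476 0.   ]
```

```bash
cat > fit2.py <<'E'
exec(open('fit.py').read().split("r=least")[0])
h=.219
car=car[:6]+[('side',(422,252),(.05,.075,h)),('side',(355,172),(-.05,.075,h)),('side',(213,322),(.05,-.075,h)),('side',(155,232),(-.05,-.075,h)),('side',(180,192),(-.075,-.05,h)),('side',(307,155),(-.075,.05,h)),
('scene',(375,254),(-.05,.075,h)),('scene',(411,178),(.05,.075,h)),('scene',(559,298),(-.05,-.075,h)),('scene',(589,210),(.05,-.075,h)),('scene',(396,288),(-.075,.05,h)),('scene',(521,311),(-.075,-.05,h))]
r=least_squares(f,[.5,0,1.7],args=(car,),loss='soft_l1');p=r.x;print(p.round(4));print(f(p,car).reshape(-1,2).round(1).tolist())
for n in cs:
    im=cv2.cvtColor(cs[n]['img'],cv2.COLOR_RGB2BGR);x,y=o[n];im=cv2.resize(im[y:y+195,x:x+260],None,fx=3,fy=3,interpolation=cv2.INTER_CUBIC)
    def pl(L,col,cl=True):
        q=(proj(cs[n],[T(p,l) for l in L])-o[n])*3;cv2.polylines(im,[q.astype(int)],cl,col,1)
    a=np.linspace(0,2*np.pi,60)
    pl([(.085*np.cos(t),.085*np.sin(t),.016) for t in a],(0,0,255));pl([(.04*np.cos(t),.04*np.sin(t),.182) for t in a],(0,255,0))
    for s in(1,-1):pl([(.05,s*.075,.219),(-.05,s*.075,.219),(-.05,s*.075,.079),(.05,s*.075,.079)],(255,0,0))
    pl([(-.075,.05,.219),(-.075,-.05,.219),(-.075,-.05,.079),(-.075,.05,.079)],(255,0,0))
    pl([(-.055,0,.19),(-.055,0,.262)],(0,255,255));pl([(.04,0,.17),(.092,0,.17)],(0,255,255))
    cv2.imwrite(f'pics/{n}_fit.png',im)
E
python3 fit2.py
```

```text
[0.567  0.106  2.2981]
[[-0.1, -0.9], [-0.1, 0.0], [1.3, 3.8], [0.8, -2.0], [-0.8, 2.4], [-0.6, 0.9], [0.1, 0.1], [-0.2, -3.1], [-0.3, 0.2], [-0.0, -2.6], [-1.4, -0.3], [0.0, -1.2], [-0.4, 0.8], [-0.1, -1.7], [0.3, -0.9], [0.1, -0.6], [-0.3, -0.9], [-0.2, 0.2]]
```

View pics/side_fit.png

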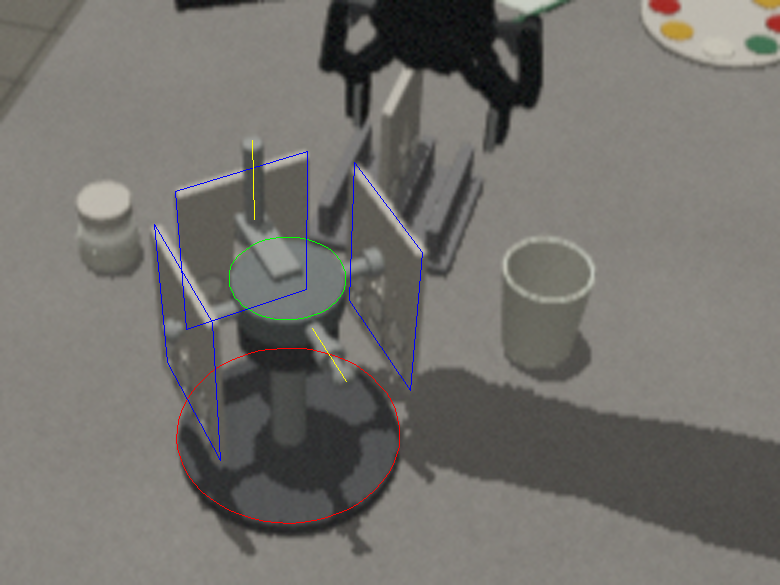

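View pics/scene_fit.png

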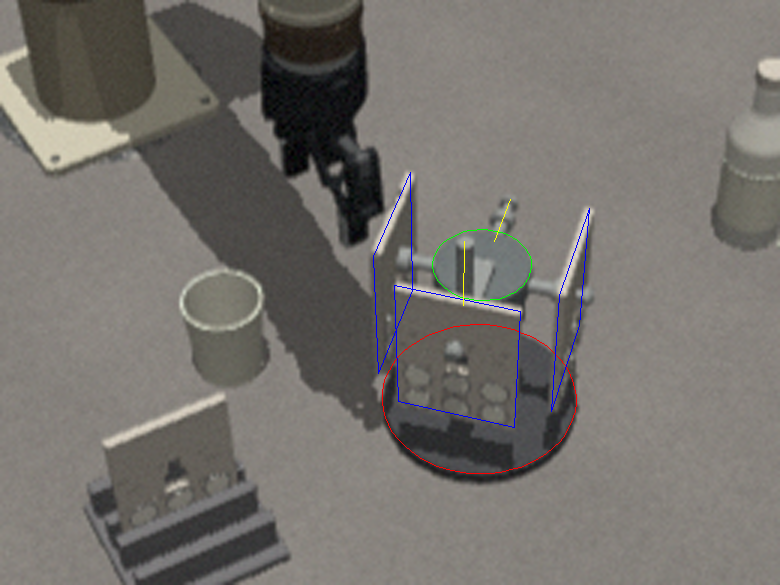

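```bash
python3 -m handwheel '[{"dz":-1},{"dz":-1},{"dz":-1},{"dz":-1},{"dy":1},{"dy":1},{"dy":1},{"dy":1},{"dx":0.5},{},{}]' -1
python3 - <<'E'
from h import *
c=bot.camera('wrist');save(c,'w1');print(np.round(c['eye'],4),np.round(RR(c),3).tolist(),c['intrinsics'])
o=bot.get_obs();print(o['eef_pos'],o['tool_rot'],o['ft_force'],o['grip_width'])
for t in ['handle','stud_seat','slot_top','palette']:
    for r in bot.trace(t,c)[:2]: print(t,round(r['confidence'],2),np.round(r['rect'],1))
E
```

```text
[0.5003 0.066  0.3733] [[1.0, 0.0, 0.0], [0.0, -0.966, -0.26], [0.0, 0.26, -0.966]] [[371.64829954   0.         322.95364027]
 [  0.         371.64829954 238.11868789]
 [  0.           0.           1.        ]]
[ 4.99995513e-01 -1.07290431e-05  2.11991050e-01] [ 7.07113015e-01  7.07100547e-01 -2.05550566e-05 -1.09068565e-05] [-0.28687355  0.04557157 -0.64087852] 0.08536816584176422
handle 0.98 [446.5 131.8 362.4 260.1]
stud_seat 0.62 [444.2 130.6 361.2 261.2]
slot_top 0.66 [382.2 360.8  30.9  72. ]
palette 0.81 [381.1 359.6  33.5  74.8]invalid input
```

View pics/w1.png

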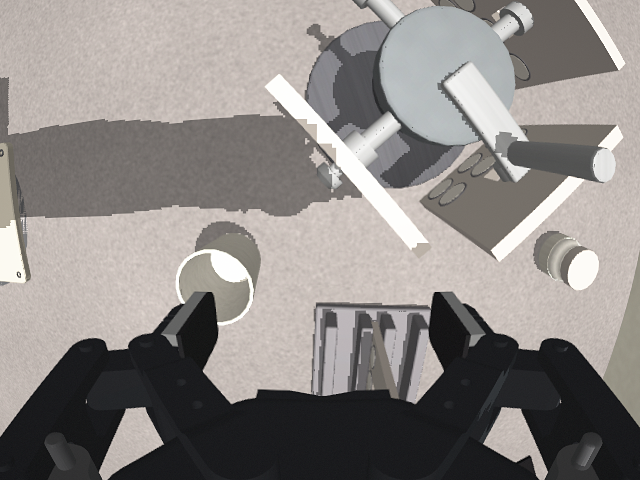

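```bash
cat >> h.py <<'E'
def fray(c,uv):
    K=np.array(c['intrinsics']);d=np.array([uv[0]-K[0,2],uv[1]-K[1,2]]);r=np.hypot(*d);t=r/K[0,0]
    return RR(c)@np.array([np.sin(t)*d[0]/r,np.sin(t)*d[1]/r,np.cos(t)])
def fonz(c,uv,z):
    d=fray(c,uv);e=np.array(c['eye']);return (e+d*(z-e[2])/d[2]).round(4)
def fproj(c,P):
    K=np.array(c['intrinsics']);q=(np.atleast_2d(P)-np.array(c['eye']))@RR(c);rr=np.hypot(q[:,0],q[:,1]);t=np.arctan2(rr,q[:,2])*K[0,0]
    return np.c_[t*q[:,0]/rr+K[0,2],t*q[:,1]/rr+K[1,2]]
E
python3 -m handwheel '[{"dx":0,"dy":0,"dz":-1,"ax":0,"ay":0,"az":0}]' -1
python3 - <<'E'
from h import *
c=bot.camera('wrist')
class C(dict):pass
c0=dict(c);c0['eye']=np.array([.5003,.066,.3733]);c0['rotation']=np.array([[1,0,0],[0,-.966,-.26],[0,.26,-.966]])
print('handle',fonz(c0,(604,165),.262),'hub',fonz(c0,(448,76),.182))
for n,uv in dict(pA=(272,81),pA2=(421,249),pB=(620,132),pB2=(498,255)).items(): print(n,fonz(c0,uv,.219))
print('rack-palette top',fonz(c0,(374,320),.152),fonz(c0,(392,390),.152))
E
```

```text
clock: 2.25
eef_pos: [0.4977, -0.0, 0.2341]
tool_rot: [0.707, 0.707, -0.003, -0.003]
ft_force: [0.2, 0.3, 1.4]
grip_width: 0.0732
handle [0.6039 0.064  0.262 ] hub [0.566  0.1028 0.182 ]
pA [0.4794 0.0913 0.219 ]
pA2 [0.5438 0.0195 0.219 ]
pB [0.6552 0.0818 0.219 ]
pB2 [0.5828 0.0162 0.219 ]
rack-palette top [ 0.5346 -0.0505  0.152 ] [ 0.5521 -0.1116  0.152 ]
```

```bash
python3 -m handwheel '[{"dz":-1},{"dz":-1},{"dz":-0.5},{"dy":1},{"dy":1},{"dy":1},{"dy":1},{"dx":0.6},{"dz":0},{"dz":0}]' -1
```

```text
invalid input
```

```bash
Z='"ax":0,"ay":0,"az":0'; python3 -m handwheel '[{"dx":0,"dy":0,"dz":-1,"ax":0,"ay":0,"az":0},{"dx":0,"dy":0,"dz":-1,"ax":0,"ay":0,"az":0},{"dx":0,"dy":0,"dz":-0.5,"ax":0,"ay":0,"az":0},{"dx":0,"dy":1,"dz":0,"ax":0,"ay":0,"az":0},{"dx":0,"dy":1,"dz":0,"ax":0,"ay":0,"az":0},{"dx":0,"dy":1,"dz":0,"ax":0,"ay":0,"az":0},{"dx":0,"dy":1,"dz":0,"ax":0,"ay":0,"az":0},{"dx":0.6,"dy":0.1,"dz":0,"ax":0,"ay":0,"az":0},{"dx":0.4,"dy":0,"dz":0,"ax":0,"ay":0,"az":0},{"dx":0,"dy":0,"dz":0,"ax":0,"ay":0,"az":0}]' -1
python3 - <<'E'
from h import *
c=bot.camera('wrist');save(c,'w2');print(np.round(c['eye'],4),bot.get_obs()['eef_pos'])
E
```

```text
clock: 3.3
eef_pos: [0.6019, 0.0267, 0.2995]
tool_rot: [0.706, 0.708, -0.0, -0.0]
ft_force: [0.2, 0.1, -0.5]
grip_width: 0.0001
[0.6021 0.0926 0.4608] [0.60180832 0.0259696  0.29987632]
```

View pics/w2.png

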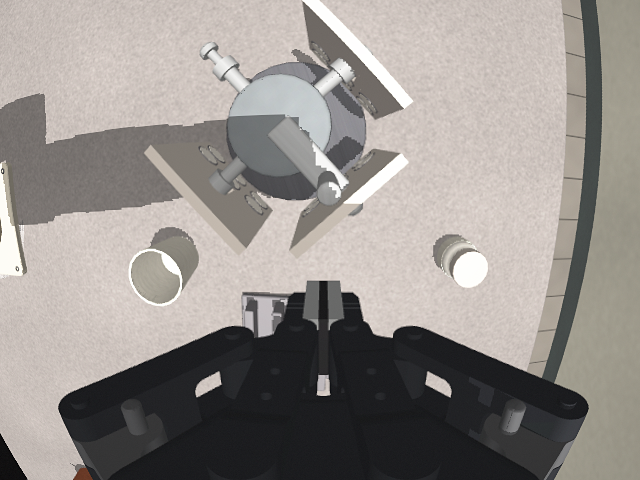

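```bash
python3 - <<'E'
from h import *
c=bot.camera('wrist')
H=fonz(c,(329,191),.262);A=fonz(c,(278,123),.182);S=fonz(c,(209,50),.172)
print(H,A,S)
v=A-H;print(np.arctan2(v[1],v[0]),np.hypot(v[0],v[1]));v=S-H;print(np.arctan2(v[1],v[0]),np.hypot(v[0],v[1]))
for uv in[(150,151),(246,250),(408,155),(295,254),(410,103)]:print(fonz(c,uv,.219))
E
```

```text
[0.6053 0.0646 0.262 ] [0.5686 0.1053 0.182 ] [0.5116 0.1682 0.172 ]
2.3045608383056373 0.05480310210197956
2.306059143588758 0.13968768736005324
[0.4819 0.0892 0.219 ]
[0.549  0.0181 0.219 ]
[0.658  0.0834 0.219 ]
[0.5831 0.0154 0.219 ]
[0.6587 0.1181 0.219 ]
```

```bash
python3 -m handwheel '[{"dx":0,"dy":0,"dz":1,"ax":0,"ay":0,"az":0},{"dx":0,"dy":0,"dz":1,"ax":0,"ay":0,"az":0},{"dx":0.2,"dy":0.1,"dz":0,"ax":0,"ay":0,"az":0},{"dx":0.2,"dy":0,"dz":0,"ax":0,"ay":0,"az":0},{"dx":0,"dy":0,"dz":0,"ax":0,"ay":0,"az":0}]'
python3 -m handwheel '[{"dx":0.1,"dy":0,"dz":0,"ax":0,"ay":0,"az":0},{"dx":0.1,"dy":0,"dz":0,"ax":0,"ay":0,"az":0},{"dx":0.1,"dy":0,"dz":0,"ax":0,"ay":0,"az":0}]'
```

```text
clock: 3.9
eef_pos: [0.6058, 0.0358, 0.2516]
tool_rot: [0.707, 0.707, 0.001, 0.001]
ft_force: [0.2, -0.4, 0.5]
grip_width: -0.0004
clock: 4.2
eef_pos: [0.6053, 0.0427, 0.2502]
tool_rot: [0.707, 0.707, 0.0, 0.0]
ft_force: [-0.2, 0.3, -0.2]
grip_width: 0.0
```

```bash
python3 -m handwheel '[{"dx":0.12,"dy":0.05,"dz":0,"ax":0,"ay":0,"az":0},{"dx":0.12,"dy":0.08,"dz":0,"ax":0,"ay":0,"az":0},{"dx":0.12,"dy":0.08,"dz":0,"ax":0,"ay":0,"az":0},{"dx":0.12,"dy":0.08,"dz":0,"ax":0,"ay":0,"az":0}]'
```

```text
clock: 4.6
eef_pos: [0.6125, 0.0548, 0.2494]
tool_rot: [0.707, 0.707, -0.0, -0.0]
ft_force: [0.3, -0.1, -0.3]
grip_width: 0.0001
```

```bash
python3 -m handwheel '[{"dx":0.12,"dy":0.06,"dz":0,"ax":0,"ay":0,"az":0},{"dx":0.12,"dy":0.06,"dz":0,"ax":0,"ay":0,"az":0}]'; python3 -m handwheel '[{"dx":0.12,"dy":0.05,"dz":0,"ax":0,"ay":0,"az":0}]'
```

```text
clock: 4.8
eef_pos: [0.6154, 0.0608, 0.2494]
tool_rot: [0.707, 0.707, -0.0, -0.0]
ft_force: [-0.3, -0.6, -0.5]
grip_width: 0.0002
clock: 4.9
eef_pos: [0.6167, 0.0637, 0.2494]
tool_rot: [0.707, 0.707, -0.0, -0.0]
ft_force: [0.6, -0.2, 0.0]
grip_width: -0.0002
```

```bash
python3 - <<'E'
from h import *
c=bot.camera('wrist');save(c,'w3');print(np.round(c['eye'],4),bot.get_obs()['eef_pos'])
E
```

```text
[0.6169 0.1297 0.4107] [0.61676818 0.06424972 0.24936741]
```

View pics/w3.png

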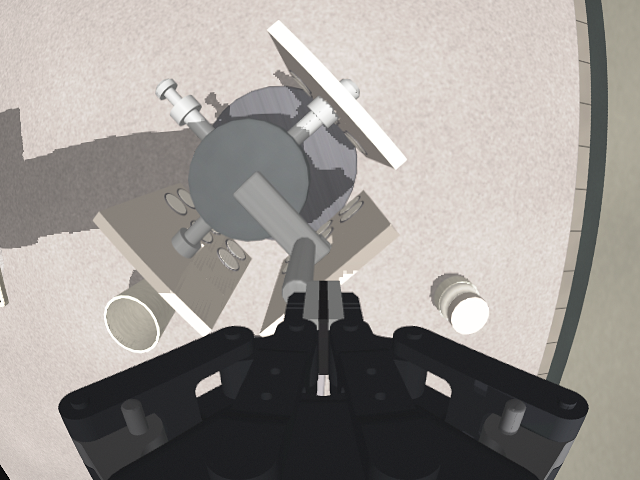

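```bash
python3 - <<'E'
from h import *
c=bot.camera('wrist')
print(fproj(c,[(.6053,.0646,.262),(.6053,.0646,.19),(.568,.1053,.182),(.6168,.0642,.2494),(.6168,.0642,.2304),(.6168-.0145,.0642+.011,.2304),(.6168,.0642+.011,.2304)]).round(0).tolist())
S=fonz(c,(163,89),.172);A=fonz(c,(249,180),.182);print(S,A)
E
```

```text
[[296.0, 295.0], [304.0, 248.0], [245.0, 182.0], [322.0, 285.0], [322.0, 271.0], [294.0, 250.0], [322.0, 250.0]]
[0.5096 0.1696 0.172 ] [0.5709 0.1062 0.182 ]
```

```bash
python3 - <<'E'
from h import *
for n,(x,y) in dict(side=(220,110),scene=(250,130)).items():
    c=bot.camera(n);i=cv2.cvtColor(c['img'],cv2.COLOR_RGB2BGR)
    print(n,proj(c,[(.6168,.0642,.2494),(.6168,.0642,.2304),(.6053,.0646,.262)]).round(0).tolist())
    cv2.imwrite(f'pics/{n}3.png',cv2.resize(i[y:y+150,x:x+200],None,fx=4,fy=4,interpolation=cv2.INTER_CUBIC))
E
```

```text
side [[298.0, 200.0], [299.0, 207.0], [303.0, 197.0]]
scene [[328.0, 218.0], [328.0, 224.0], [325.0, 211.0]]
```

View pics/side3.png

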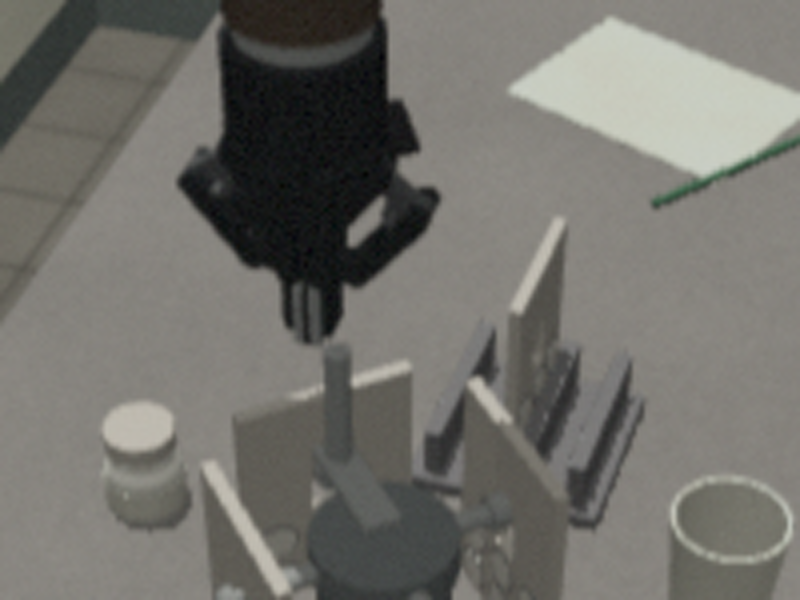

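View pics/scene3.png

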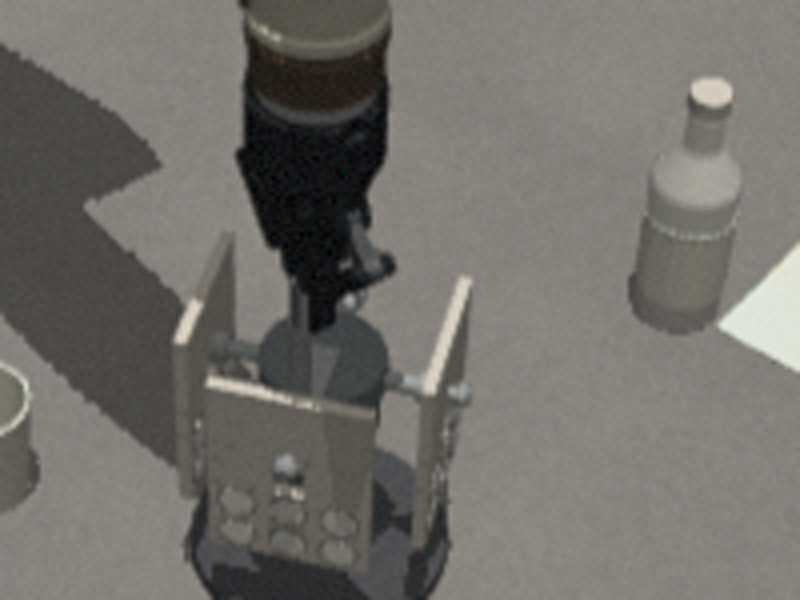

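```bash
python3 - <<'E'
from h import *
c=bot.camera('wrist')
for z in (.23,.25,.26,.265,.27,.28,.29): print(z,[fproj(c,[(.6168+a,.0642+b,z)]).round(0).tolist()[0] for a,b in((0,.011),(0,0),(0,-.011),(-.0145,.011))])
cs=bot.camera('side')
for z in (.23,.25,.26,.265,.27,.28,.29): print(z,proj(cs,[(.6168,.0642,z)]).round(1).tolist())
E
```

```text
0.23 [[323.0, 249.0], [323.0, 269.0], [323.0, 289.0], [294.0, 249.0]]
0.25 [[323.0, 261.0], [323.0, 284.0], [323.0, 305.0], [291.0, 261.0]]
0.26 [[323.0, 269.0], [323.0, 292.0], [323.0, 315.0], [289.0, 269.0]]
0.265 [[323.0, 273.0], [323.0, 297.0], [323.0, 320.0], [288.0, 273.0]]
0.27 [[323.0, 277.0], [323.0, 302.0], [323.0, 325.0], [287.0, 277.0]]
0.28 [[323.0, 287.0], [323.0, 313.0], [323.0, 337.0], [285.0, 287.0]]
0.29 [[323.0, 298.0], [323.0, 325.0], [323.0, 350.0], [282.0, 297.0]]
0.23 [[298.5, 207.3]]
0.25 [[298.2, 199.9]]
0.26 [[298.1, 196.1]]
0.265 [[298.0, 194.2]]
0.27 [[297.9, 192.3]]
0.28 [[297.8, 188.4]]
0.29 [[297.6, 184.4]]
```

```bash
python3 -m handwheel '[{"dx":-0.6,"dy":-0.25,"dz":0,"ax":0,"ay":0,"az":0},{"dx":-0.6,"dy":-0.2,"dz":0,"ax":0,"ay":0,"az":0},{"dx":0,"dy":0,"dz":0.4,"ax":0,"ay":0,"az":0},{"dx":0,"dy":0,"dz":0.4,"ax":0,"ay":0,"az":0},{"dx":0,"dy":0,"dz":0,"ax":0,"ay":0,"az":0}]'
python3 - <<'E'
from h import *
c=bot.camera('side');i=cv2.cvtColor(c['img'],cv2.COLOR_RGB2BGR);x,y=220,110;e=bot.get_obs()['eef_pos'];print(e)
for z in (0,.01,.02,.03):print(z,proj(c,[e+[0,0,z]]).round(1).tolist())
a=cv2.resize(i[y:y+150,x:x+130],None,fx=4,fy=4,interpolation=cv2.INTER_CUBIC)
c=bot.camera('wrist');i=cv2.cvtColor(c['img'],cv2.COLOR_RGB2BGR)
cv2.imwrite('pics/m4.png',np.vstack([a[:600]])) ;cv2.imwrite('pics/w4.png',i)
E
```

```text
clock: 5.7
eef_pos: [0.6039, 0.0331, 0.2271]
tool_rot: [0.707, 0.707, -0.001, -0.001]
ft_force: [0.3, 0.2, -0.2]
grip_width: -0.0003
[0.6043704  0.03340346 0.22794893]
0 [[308.8, 200.0]]
0.01 [[308.7, 196.3]]
0.02 [[308.6, 192.6]]
0.03 [[308.6, 188.8]]
```

View pics/m4.png

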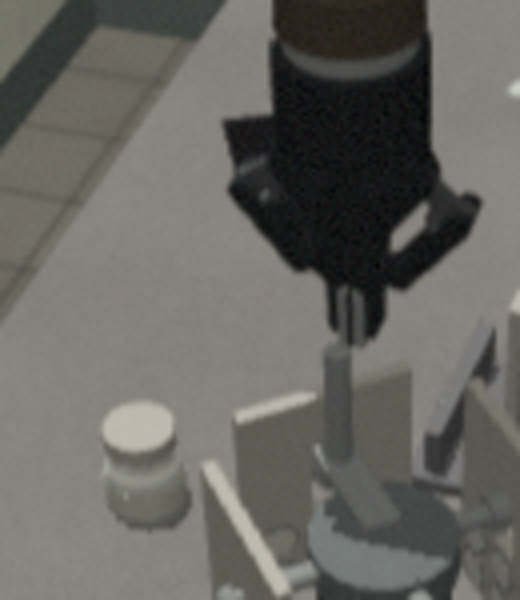

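View pics/w4.png

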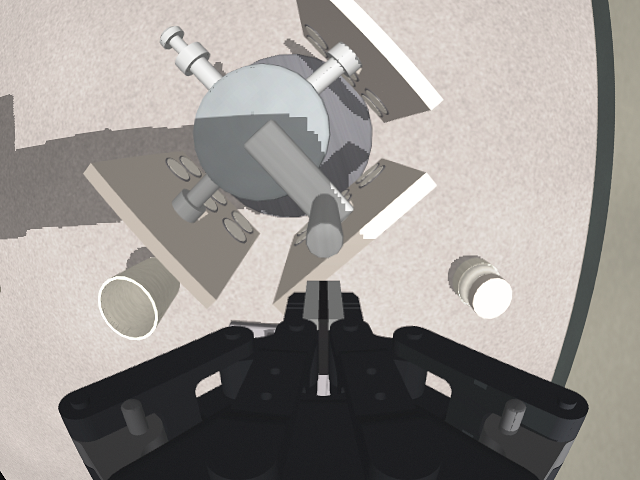

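```bash
python3 -m handwheel '[{"dx":0.1,"dy":0.05,"dz":0.25,"ax":0,"ay":0,"az":0},{"dx":0.1,"dy":0,"dz":0.25,"ax":0,"ay":0,"az":0},{"dx":0.1,"dy":0,"dz":0,"ax":0,"ay":0,"az":0},{"dx":0.1,"dy":0,"dz":0,"ax":0,"ay":0,"az":0}]'
python3 -m handwheel '[{"dx":0.1,"dy":0.04,"dz":0,"ax":0,"ay":0,"az":0},{"dx":0.1,"dy":0.04,"dz":0,"ax":0,"ay":0,"az":0}]'
```

```text
clock: 6.2
eef_pos: [0.6063, 0.044, 0.2166]
tool_rot: [0.707, 0.707, -0.0, -0.0]
ft_force: [1.0, -0.3, -0.0]
grip_width: 0.0002
clock: 6.4
eef_pos: [0.6086, 0.0469, 0.2172]
tool_rot: [0.707, 0.707, -0.001, 0.001]
ft_force: [0.5, -7.3, -0.9]
grip_width: -0.0002
```

```bash
python3 -m handwheel '[{"dx":0.1,"dy":0.04,"dz":0,"ax":0,"ay":0,"az":0},{"dx":0.1,"dy":0.04,"dz":0,"ax":0,"ay":0,"az":0}]'; python3 -m handwheel '[{"dx":0.1,"dy":0.06,"dz":0,"ax":0,"ay":0,"az":0},{"dx":0.1,"dy":0.06,"dz":0,"ax":0,"ay":0,"az":0}]'
```

```text
clock: 6.6
eef_pos: [0.6121, 0.05, 0.2172]
tool_rot: [0.708, 0.706, -0.001, 0.004]
ft_force: [5.3, -9.7, -2.1]
grip_width: -0.0004
clock: 6.8
eef_pos: [0.6162, 0.0542, 0.2172]
tool_rot: [0.708, 0.706, -0.001, 0.005]
ft_force: [6.9, -11.7, -3.0]
grip_width: -0.0002
```

```bash
python3 -m handwheel '[{"dx":-0.5,"dy":-0.1,"dz":0,"ax":0,"ay":0,"az":0},{"dx":-0.2,"dy":-0.2,"dz":0,"ax":0,"ay":0,"az":0},{"dx":0,"dy":0,"dz":0,"ax":0,"ay":0,"az":0}]'
python3 - <<'E'
from h import *
c=bot.camera('wrist');save(c,'w5');print(np.round(c['eye'],4),np.round(RR(c),3).tolist(),bot.get_obs()['eef_pos'])
E
```

```text
clock: 7.1
eef_pos: [0.6052, 0.0405, 0.2174]
tool_rot: [0.707, 0.707, 0.0, -0.0]
ft_force: [0.8, 0.1, 0.8]
grip_width: 0.0002
[0.6056 0.1064 0.3786] [[1.0, -0.001, -0.0], [-0.001, -0.966, -0.259], [-0.0, 0.259, -0.966]] [0.60551855 0.04098834 0.21740521]
```

View pics/w5.png

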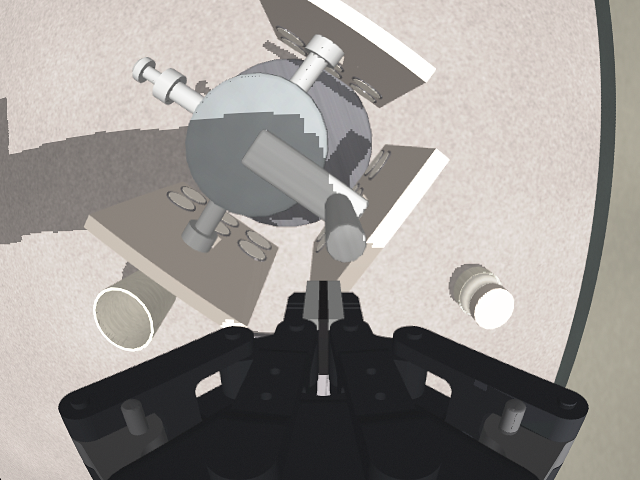

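```bash
cat > th.py <<'E'
from h import *
import sys
a=[float(v) for v in sys.argv[1:]]
c=bot.camera('wrist')
H=fonz(c,a[:2],.262);v=H-np.array([.568,.1053,.262]);print(H,np.arctan2(v[1],v[0]),np.hypot(*v[:2]))
if len(a)>2:
    S=fonz(c,a[2:4],.172);v=S-H;print(S,np.arctan2(v[1],v[0])-np.pi,np.hypot(*v[:2]))
E
python3 th.py 347 242 143 70
```

```text
[0.6137 0.0742 0.262 ] -0.5975356815334502 0.05527838637297589
[0.4991 0.1546 0.172 ] -0.6117793347861222 0.13999042824421964
```

```bash
python3 -m handwheel '[{"dx":0.2,"dy":0.3,"dz":0,"ax":0,"ay":0,"az":0},{"dx":0.12,"dy":0,"dz":0,"ax":0,"ay":0,"az":0},{"dx":0.1,"dy":0,"dz":0,"ax":0,"ay":0,"az":0}]'
python3 -m handwheel '[{"dx":0.1,"dy":0,"dz":0,"ax":0,"ay":0,"az":0},{"dx":0.1,"dy":0.06,"dz":0,"ax":0,"ay":0,"az":0}]'
```

```text
clock: 7.5
eef_pos: [0.6138, 0.0524, 0.2168]
tool_rot: [0.707, 0.707, -0.0, -0.0]
ft_force: [0.5, -0.8, -0.9]
grip_width: 0.0004
clock: 7.7
eef_pos: [0.6144, 0.0558, 0.2168]
tool_rot: [0.707, 0.707, -0.001, 0.0]
ft_force: [-1.9, -4.1, 0.9]
grip_width: 0.0003
```

```bash
python3 -m handwheel '[{"dx":0.09,"dy":0.065,"dz":0,"ax":0,"ay":0,"az":0},{"dx":0.09,"dy":0.06,"dz":0,"ax":0,"ay":0,"az":0}]'
python3 -m handwheel '[{"dx":0.09,"dy":0.055,"dz":0,"ax":0,"ay":0,"az":0}]'
```

```text
clock: 7.9
eef_pos: [0.6179, 0.0604, 0.2168]
tool_rot: [0.707, 0.707, -0.001, 0.0]
ft_force: [-1.9, -3.7, -0.9]
grip_width: 0.0002
clock: 8.0
eef_pos: [0.6196, 0.0629, 0.2168]
tool_rot: [0.707, 0.707, -0.0, 0.0]
ft_force: [-0.2, -4.5, -1.3]
grip_width: 0.0002
```

```bash
python3 -m handwheel '[{"dx":0.1,"dy":0.05,"dz":0,"ax":0,"ay":0,"az":0}]'
python3 -m handwheel '[{"dx":0.1,"dy":0.045,"dz":0,"ax":0,"ay":0,"az":0}]'
```

```text
clock: 8.1
eef_pos: [0.621, 0.0654, 0.2168]
tool_rot: [0.707, 0.707, -0.0, 0.0]
ft_force: [-0.2, -4.5, -0.6]
grip_width: -0.0003
clock: 8.2
eef_pos: [0.6223, 0.068, 0.2168]
tool_rot: [0.707, 0.707, -0.0, 0.0]
ft_force: [1.1, -4.6, -1.3]
grip_width: 0.0
```

```bash
python3 -m handwheel '[{"dx":0.1,"dy":0.04,"dz":0,"ax":0,"ay":0,"az":0}]'
python3 -m handwheel '[{"dx":0.1,"dy":0.035,"dz":0,"ax":0,"ay":0,"az":0}]'
```

```text
clock: 8.3
eef_pos: [0.6235, 0.0705, 0.2169]
tool_rot: [0.707, 0.707, 0.0, 0.001]
ft_force: [0.9, -5.0, -1.7]
grip_width: -0.0001
clock: 8.4
eef_pos: [0.6246, 0.0731, 0.2169]
tool_rot: [0.707, 0.707, 0.0, 0.001]
ft_force: [1.3, -4.8, -2.1]
grip_width: -0.0003
```

```bash
python3 -m handwheel '[{"dx":0.1,"dy":0.03,"dz":0,"ax":0,"ay":0,"az":0}]'
```

```text
clock: 8.5
eef_pos: [0.6255, 0.0755, 0.2168]
tool_rot: [0.707, 0.707, 0.0, 0.001]
ft_force: [2.7, -4.4, -2.2]
grip_width: -0.0001
```

```bash
python3 -m handwheel '[{"dx":0.1,"dy":0.03,"dz":0,"ax":0,"ay":0,"az":0}]'
```

```text
clock: 8.6
eef_pos: [0.6262, 0.0781, 0.2168]
tool_rot: [0.707, 0.707, 0.0, 0.001]
ft_force: [2.3, -4.6, -2.7]
grip_width: 0.0002
```

```bash
python3 -m handwheel '[{"dx":0.1,"dy":0.02,"dz":0,"ax":0,"ay":0,"az":0}]'
```

```text
clock: 8.7
eef_pos: [0.6269, 0.0806, 0.2169]
tool_rot: [0.707, 0.707, 0.0, 0.001]
ft_force: [3.0, -4.5, -2.1]
grip_width: -0.0
```

```bash
python3 -m handwheel '[{"dx":0.1,"dy":0.015,"dz":0,"ax":0,"ay":0,"az":0}]'
```

```text
clock: 8.8
eef_pos: [0.6273, 0.0832, 0.2169]
tool_rot: [0.707, 0.707, 0.001, 0.001]
ft_force: [3.1, -4.5, -2.0]
grip_width: 0.0002
```

```bash
python3 -m handwheel '[{"dx":0.1,"dy":0.01,"dz":0,"ax":0,"ay":0,"az":0}]'
```

```text
clock: 8.9
eef_pos: [0.6275, 0.0857, 0.217]
tool_rot: [0.707, 0.707, 0.001, 0.001]
ft_force: [2.8, -4.3, -2.8]
grip_width: 0.0001
```

```bash
python3 -m handwheel '[{"dx":0.1,"dy":0.005,"dz":0,"ax":0,"ay":0,"az":0}]'
```

```text
clock: 9.0
eef_pos: [0.6277, 0.0883, 0.217]
tool_rot: [0.707, 0.707, 0.001, 0.001]
ft_force: [2.4, -4.8, -2.5]
grip_width: 0.0002
```

```bash
python3 -m handwheel '[{"dx":0.08,"dy":-0.01,"dz":0,"ax":0,"ay":0,"az":0}]'
```

```text
clock: 9.1
eef_pos: [0.6273, 0.0905, 0.2171]
tool_rot: [0.707, 0.707, 0.001, 0.001]
ft_force: [4.2, -4.4, -0.5]
grip_width: -0.0002
```

```bash
python3 -m handwheel '[{"dx":0.08,"dy":-0.01,"dz":0,"ax":0,"ay":0,"az":0}]'
```

```text
clock: 9.2
eef_pos: [0.6268, 0.0924, 0.2171]
tool_rot: [0.707, 0.707, 0.001, 0.0]
ft_force: [2.5, -4.0, -1.4]
grip_width: -0.0002
```

```bash
python3 -m handwheel '[{"dx":0.08,"dy":-0.01,"dz":0,"ax":0,"ay":0,"az":0}]'
```

```text
clock: 9.3
eef_pos: [0.6262, 0.0945, 0.2172]
tool_rot: [0.707, 0.707, 0.0, 0.0]
ft_force: [3.8, -3.9, -1.1]
grip_width: 0.0002
```

```bash
python3 -m handwheel '[{"dx":0.08,"dy":-0.02,"dz":0,"ax":0,"ay":0,"az":0}]'
```

```text
clock: 9.4
eef_pos: [0.6255, 0.0965, 0.2172]
tool_rot: [0.707, 0.707, 0.0, 0.0]
ft_force: [3.1, -4.2, -0.7]
grip_width: -0.0002
```

```bash
python3 -m handwheel '[{"dx":0.08,"dy":-0.02,"dz":0,"ax":0,"ay":0,"az":0}]'
```

```text
clock: 9.5
eef_pos: [0.6249, 0.0985, 0.2172]
tool_rot: [0.707, 0.707, 0.0, 0.0]
ft_force: [3.0, -4.7, -0.7]
grip_width: -0.0002
```

```bash
python3 -m handwheel '[{"dx":0.08,"dy":-0.02,"dz":0,"ax":0,"ay":0,"az":0}]'
```

```text
clock: 9.6
eef_pos: [0.6249, 0.0989, 0.2172]
tool_rot: [0.707, 0.707, -0.001, 0.002]
ft_force: [5.0, -9.4, -0.8]
grip_width: -0.0
```

```bash
python3 -m handwheel '[{"dx":0.08,"dy":-0.025,"dz":0,"ax":0,"ay":0,"az":0}]'
```

```text
clock: 9.7
eef_pos: [0.6248, 0.0992, 0.2173]
tool_rot: [0.708, 0.706, -0.001, 0.003]
ft_force: [5.7, -14.8, -1.3]
grip_width: 0.0
```

```bash
python3 -m handwheel '[{"dx":0.08,"dy":-0.025,"dz":0,"ax":0,"ay":0,"az":0}]'
```

```text
clock: 9.8
eef_pos: [0.6248, 0.0994, 0.2173]
tool_rot: [0.708, 0.706, -0.002, 0.005]
ft_force: [7.2, -18.5, -2.0]
grip_width: 0.0003
```

```bash
python3 -m handwheel '[{"dx":0.08,"dy":-0.03,"dz":0,"ax":0,"ay":0,"az":0}]'
```

```text
clock: 9.9
eef_pos: [0.6247, 0.0996, 0.2173]
tool_rot: [0.709, 0.705, -0.003, 0.006]
ft_force: [10.1, -22.5, -2.7]
grip_width: -0.0003
```

```bash
python3 -m handwheel '[{"dx":-0.19,"dy":0.1,"dz":0,"ax":0,"ay":0,"az":0}]'
```

```text
clock: 10.0
eef_pos: [0.6249, 0.099, 0.2172]
tool_rot: [0.708, 0.706, -0.001, 0.001]
ft_force: [-0.6, -3.3, 0.1]
grip_width: 0.0001
```

```bash
python3 -m handwheel '[{"dx":0.09,"dy":-0.01,"dz":0,"ax":0,"ay":0,"az":0}]'
```

```text
clock: 10.1
eef_pos: [0.6248, 0.0993, 0.2172]
tool_rot: [0.708, 0.706, -0.002, 0.003]
ft_force: [3.7, -16.2, 0.8]
grip_width: -0.0002
```

```bash
python3 -m handwheel '[{"dx":-0.05,"dy":0.01,"dz":0,"ax":0,"ay":0,"az":0}]'
```

```text
clock: 10.2
eef_pos: [0.6248, 0.0993, 0.2172]
tool_rot: [0.708, 0.706, -0.002, 0.002]
ft_force: [1.3, -10.1, -0.6]
grip_width: 0.0001
```

Ten newtons, steady; hold there over a second.

```bash
python3 -m handwheel '[{"dx":0,"dy":0,"dz":0,"ax":0,"ay":0,"az":0},{"dx":0,"dy":0,"dz":0,"ax":0,"ay":0,"az":0},{"dx":0,"dy":0,"dz":0,"ax":0,"ay":0,"az":0},{"dx":0,"dy":0,"dz":0,"ax":0,"ay":0,"az":0},{"dx":0,"dy":0,"dz":0,"ax":0,"ay":0,"az":0},{"dx":0,"dy":0,"dz":0,"ax":0,"ay":0,"az":0}]'; python3 -m handwheel '[{"dx":0,"dy":0,"dz":0,"ax":0,"ay":0,"az":0},{"dx":0,"dy":0,"dz":0,"ax":0,"ay":0,"az":0},{"dx":0,"dy":0,"dz":0,"ax":0,"ay":0,"az":0},{"dx":0,"dy":0,"dz":0,"ax":0,"ay":0,"az":0},{"dx":0,"dy":0,"dz":0,"ax":0,"ay":0,"az":0},{"dx":0,"dy":0,"dz":0,"ax":0,"ay":0,"az":0}]'
```

```text
clock: 10.8
eef_pos: [0.6249, 0.0993, 0.2172]
tool_rot: [0.708, 0.706, -0.002, 0.002]
ft_force: [2.6, -9.9, 0.1]
grip_width: 0.0
clock: 11.4
eef_pos: [0.6248, 0.0994, 0.2172]
tool_rot: [0.708, 0.706, -0.002, 0.002]
ft_force: [2.8, -11.1, -0.3]
grip_width: -0.0002
```

```bash
python3 -m handwheel '[{"dx":-0.2,"dy":0,"dz":0,"ax":0,"ay":0,"az":0},{"dx":-0.3,"dy":0,"dz":0,"ax":0,"ay":0,"az":0},{"dx":-0.3,"dy":0,"dz":0,"ax":0,"ay":0,"az":0},{"dx":0,"dy":0,"dz":-1,"ax":0,"ay":0,"az":0},{"dx":-0.5,"dy":-1,"dz":-1,"ax":0,"ay":0,"az":0},{"dx":-0.5,"dy":-1,"dz":-1,"ax":0,"ay":0,"az":0},{"dx":0,"dy":-1,"dz":-1,"ax":0,"ay":0,"az":0},{"dx":0,"dy":-1,"dz":0,"ax":0,"ay":0,"az":0},{"dx":0,"dy":0,"dz":0,"ax":0,"ay":0,"az":0}]' 1
python3 - <<'E'
from h import *
c=bot.camera('wrist');save(c,'w6');print(np.round(c['eye'],4),np.round(RR(c),3).tolist(),bot.get_obs()['eef_pos'])
c=bot.camera('side');save(c,'s6')
E
```

```text
clock: 12.3
eef_pos: [0.5223, 0.0578, 0.3192]
tool_rot: [0.707, 0.707, 0.001, 0.0]
ft_force: [1.2, -0.2, 0.5]
grip_width: 0.0853
[0.5222 0.1235 0.4806] [[1.0, 0.0, 0.002], [0.001, -0.966, -0.259], [0.002, 0.259, -0.966]] [0.52362978 0.05781935 0.31832827]
```

View pics/w6.png

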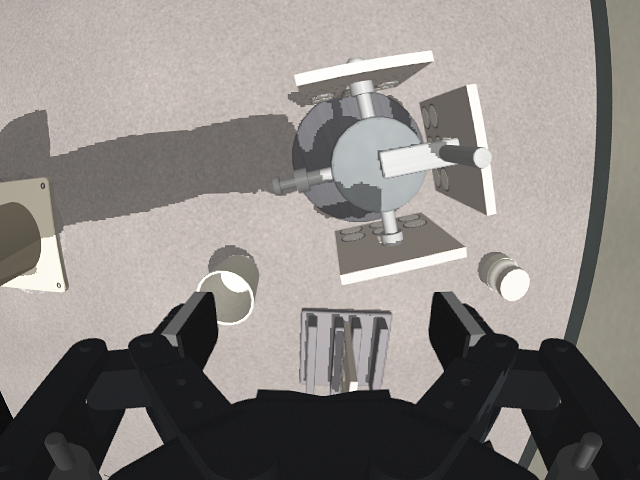

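```bash
cat > fw.py <<'E'
from h import *
from scipy.optimize import least_squares
c=dict(bot.camera('wrist'))
L=[((482,158),(-.055,0,.262)),((273,187),(.092,0,.17)),((379,165),(0,0,.182)),((341,279),(.05,.075,.219)),((465,254),(-.05,.075,.219)),((296,79),(.05,-.075,.219)),((433,57),(-.05,-.075,.219)),((474,88),(-.075,-.05,.219)),((491,213),(-.075,.05,.219))]
def T(p,l):
    s,k=np.sin(p[2]),np.cos(p[2]);return np.array([p[0]+k*l[0]-s*l[1],p[1]+s*l[0]+k*l[1],l[2]])
def f(p): return np.concatenate([fproj(c,T(p,l))[0]-u for u,l in L])
r=least_squares(f,[.56,.1,3.3],loss='soft_l1');print(r.x.round(4),f(r.x).reshape(-1,2).round(1).tolist())
p=r.x;print('seat',T(p,(.077,0,.174)).round(4),'tip',T(p,(.092,0,.17)).round(4))
# rack palette top, visible part
print(fonz(c,(352,345),.152),fonz(c,(350,323),.152))
E
python3 fw.py; python3 - <<'E'
import cv2
i=cv2.imread('pics/w6.png');cv2.imwrite('pics/w6z.png',cv2.resize(i[270:420,230:430],None,fx=4,fy=4,interpolation=cv2.INTER_CUBIC))
E
```

```text
[0.5704 0.1046 3.3524] [[1.8, 1.0], [-2.9, -0.1], [0.8, 0.1], [-1.6, 1.7], [0.7, -0.6], [-0.6, -0.1], [0.9, -1.6], [-1.6, -3.1], [0.7, 3.2]]
seat [0.4951 0.0885 0.174 ] tip [0.4804 0.0853 0.17  ]
[ 0.5547 -0.077   0.152 ] [ 0.5518 -0.0512  0.152 ]
```

View pics/w6z.png

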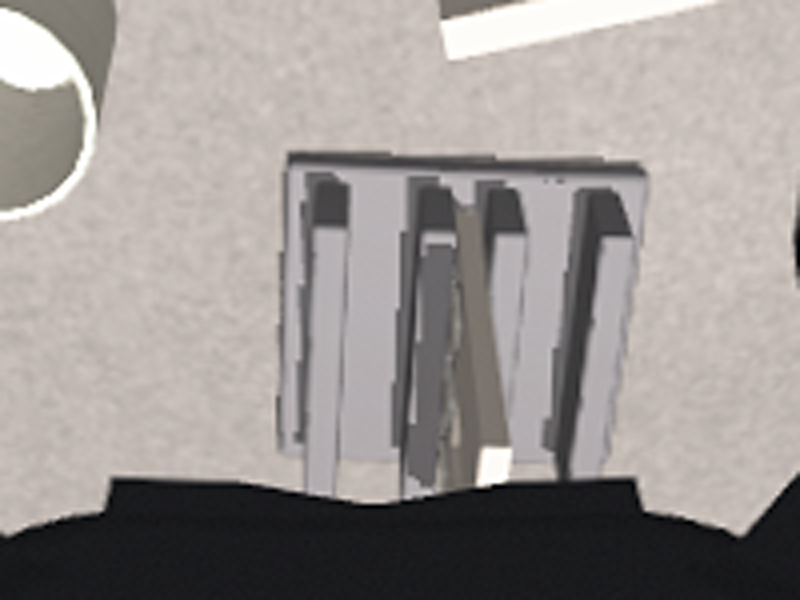

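```bash
python3 -m handwheel '[{"dx":-1,"dy":0.2,"dz":0,"ax":0,"ay":0,"az":0},{"dx":-1,"dy":0.2,"dz":0,"ax":0,"ay":0,"az":0},{"dx":-1,"dy":0.2,"dz":0,"ax":0,"ay":0,"az":0},{"dx":-1,"dy":0.2,"dz":0,"ax":0,"ay":0,"az":0},{"dx":-1,"dy":0.2,"dz":0,"ax":0,"ay":0,"az":0},{"dx":-1,"dy":0.2,"dz":0,"ax":0,"ay":0,"az":0},{"dx":-1,"dy":0,"dz":0,"ax":0,"ay":0,"az":0},{"dx":-1,"dy":0,"dz":0,"ax":0,"ay":0,"az":0},{"dx":-1,"dy":0,"dz":0,"ax":0,"ay":0,"az":0},{"dx":-1,"dy":0,"dz":0,"ax":0,"ay":0,"az":0},{"dx":-1,"dy":0,"dz":0,"ax":0,"ay":0,"az":0},{"dx":-0.5,"dy":0,"dz":0,"ax":0,"ay":0,"az":0}]' 
python3 -m handwheel '[{"dx":0,"dy":0,"dz":0,"ax":0,"ay":0,"az":0},{"dx":0,"dy":0,"dz":0,"ax":0,"ay":0,"az":0}]'
python3 - <<'E'
from h import *
c=bot.camera('wrist');save(c,'w7');print(np.round(c['eye'],4),np.round(RR(c),3).tolist(),bot.get_obs()['eef_pos'])
E
```

```text
clock: 13.65
eef_pos: [0.5551, -0.232, 0.3153]
tool_rot: [0.708, 0.706, -0.0, -0.001]
ft_force: [-0.5, 0.4, -0.5]
grip_width: 0.0855
clock: 13.85
eef_pos: [0.555, -0.2295, 0.3163]
tool_rot: [0.707, 0.707, 0.0, -0.001]
ft_force: [-0.8, -0.8, 0.4]
grip_width: 0.0855
[ 0.5554 -0.1637  0.4777] [[1.0, 0.0, -0.0], [0.0, -0.966, -0.259], [-0.001, 0.259, -0.966]] [ 0.55503103 -0.22908675  0.31665863]
```

View pics/w7.png

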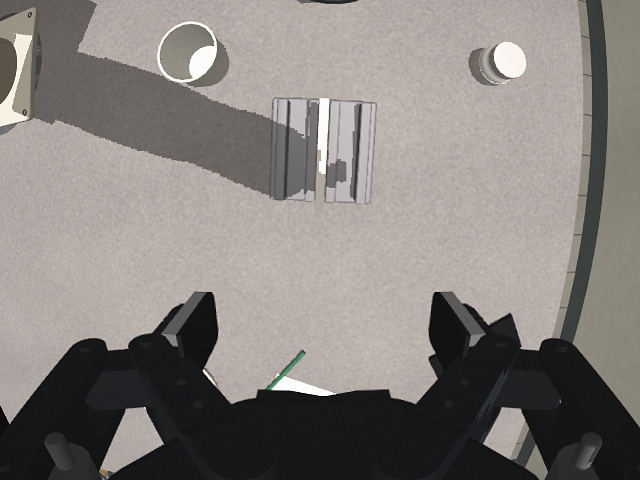

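```bash
python3 - <<'E'
import cv2
i=cv2.imread('pics/w7.png');cv2.imwrite('pics/w7z.png',cv2.resize(i[85:220,260:390],None,fx=4.4,fy=4.4,interpolation=cv2.INTER_CUBIC))
E
```

```text
(no output)
```

View pics/w7z.png

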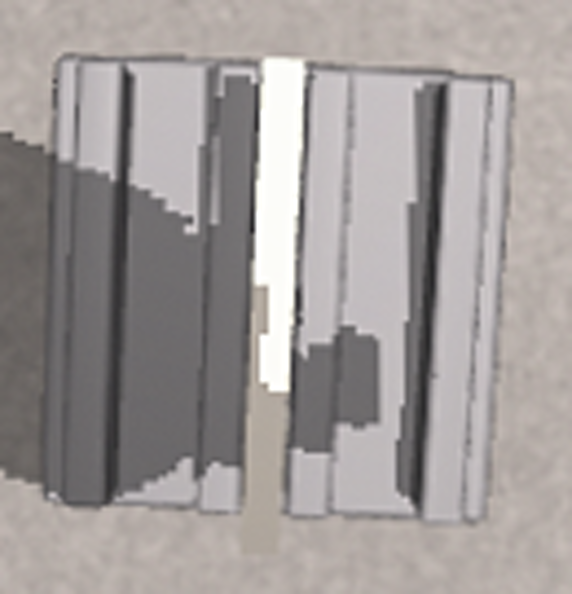

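```bash
python3 - <<'E'
from h import *
c=bot.camera('wrist')
a=fonz(c,(324.5,98.2),.152);b=fonz(c,(319.5,210.7),.152);d=a-b
print(a,b,(a+b)/2,np.hypot(*d[:2]),'yaw of normal',np.arctan2(d[1],d[0])-np.pi/2)
z=.01
R=[fonz(c,(260+u/4.4,85+v/4.4),z) for u,v in((62,58),(512,80),(480,520),(48,500))];print(R,np.mean(R,0))
E
```

```text
[ 0.5565 -0.1258  0.152 ] [ 0.5522 -0.2254  0.152 ] [ 0.55435 -0.1756   0.152  ] 0.0996927780734392 yaw of normal -0.043145897797397526
[array([ 0.4943, -0.1086,  0.01  ]), array([ 0.6217, -0.1146,  0.01  ]), array([ 0.6144, -0.2424,  0.01  ]), array([ 0.4886, -0.2366,  0.01  ])] [ 0.55475 -0.17555  0.01   ]
```

```bash
python3 -m handwheel '[{"dx":0.7,"dy":0,"dz":0,"ax":0,"ay":0,"az":0},{"dx":0.7,"dy":0,"dz":0,"ax":0,"ay":0,"az":0},{"dx":0.74,"dy":-0.02,"dz":0,"ax":0,"ay":0,"az":0},{"dx":0,"dy":0,"dz":1,"ax":0,"ay":0,"az":0.3},{"dx":0,"dy":0,"dz":1,"ax":0,"ay":0,"az":0},{"dx":0,"dy":0,"dz":1,"ax":0,"ay":0,"az":0},{"dx":0,"dy":0,"dz":1,"ax":0,"ay":0,"az":0},{"dx":0,"dy":0,"dz":1,"ax":0,"ay":0,"az":0},{"dx":0,"dy":0,"dz":1,"ax":0,"ay":0,"az":0},{"dx":0,"dy":0,"dz":0,"ax":0,"ay":0,"az":0},{"dx":0,"dy":0,"dz":0,"ax":0,"ay":0,"az":0}]' -0.2
python3 - <<'E'
from h import *
e=bot.get_obs()['eef_pos'];print(e)
o=[]
for n,(x,y) in dict(side=(290,110),scene=(170,190)).items():
    c=bot.camera(n);i=cv2.cvtColor(c['img'],cv2.COLOR_RGB2BGR)
    o.append(cv2.resize(i[y:y+130,x:x+100],None,fx=4,fy=4,interpolation=cv2.INTER_CUBIC));print(n,proj(c,[e,e+[0,0,.02]]).round(1).tolist())
cv2.imwrite('pics/m8.png',np.hstack(o))
c=bot.camera('wrist');save(c,'w8')
E
```

```text
clock: 15.05
eef_pos: [0.5542, -0.1751, 0.1676]
tool_rot: [0.722, 0.692, -0.0, -0.0]
ft_force: [0.2, -1.1, 0.5]
grip_width: 0.0345
[ 0.55418771 -0.175115    0.1675668 ]
side [[354.2, 169.9], [354.6, 163.2]]
scene [[224.5, 266.2], [223.5, 260.5]]
```

View pics/m8.png

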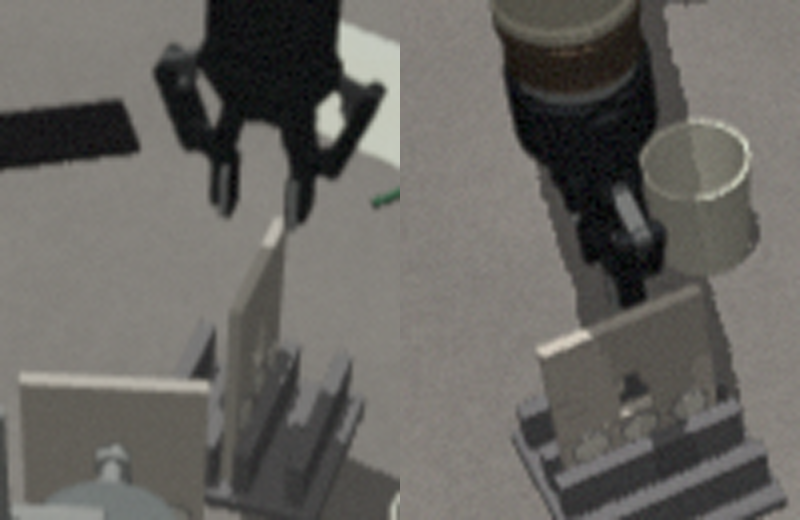

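View pics/w8.png

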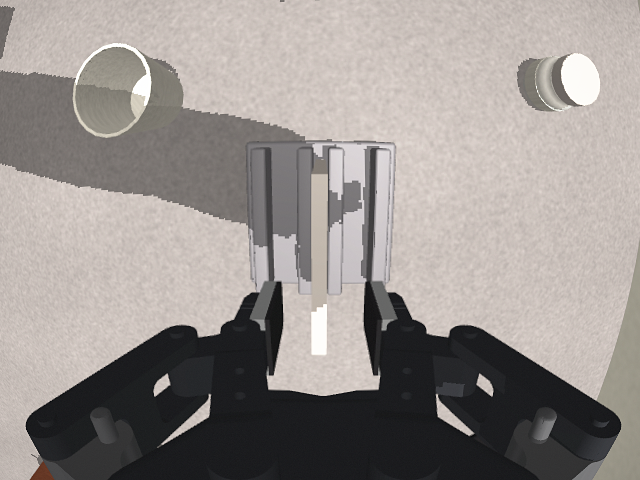

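```bash
python3 -m handwheel '[{"dx":0,"dy":0,"dz":0.8,"ax":0,"ay":0,"az":0},{"dx":0,"dy":0,"dz":0.7,"ax":0,"ay":0,"az":0},{"dx":0,"dy":0,"dz":0.7,"ax":0,"ay":0,"az":0},{"dx":0,"dy":0,"dz":0,"ax":0,"ay":0,"az":0}]'
python3 - <<'E'
from h import *
e=bot.get_obs()['eef_pos'];print(e)
o=[]
for n,(x,y) in dict(side=(290,130),scene=(170,200)).items():
    c=bot.camera(n);i=cv2.cvtColor(c['img'],cv2.COLOR_RGB2BGR)
    o.append(cv2.resize(i[y:y+130,x:x+100],None,fx=4,fy=4,interpolation=cv2.INTER_CUBIC));print(n,proj(c,[e,e+[0,0,.02]]).round(1).tolist())
cv2.imwrite('pics/m9.png',np.hstack(o))
E
```

```text
clock: 15.6
eef_pos: [0.5532, -0.1761, 0.1109]
tool_rot: [0.723, 0.691, -0.001, -0.001]
ft_force: [-1.6, 0.5, -0.5]
grip_width: 0.034
[ 0.55321666 -0.17611474  0.11085585]
side [[353.5, 187.8], [353.9, 181.6]]
scene [[226.7, 281.4], [225.7, 276.1]]
```

View pics/m9.png

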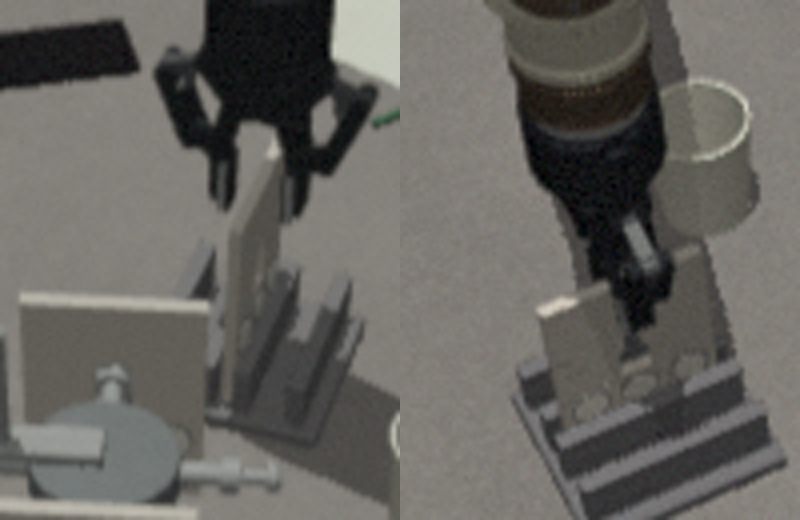

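```bash
python3 - <<'E'
from h import *
cs=bot.camera('side');cc=bot.camera('scene')
for z in(.1,.11,.12,.13,.14): print(z,proj(cs,[(.532,-.166,z),(.532,-.187,z),(.575,-.166,z)]).round(1).tolist(),proj(cc,[(.575,-.166,z),(.575,-.187,z)]).round(1).tolist())
print('obs side (362.5,184.5),(345,182) scene front tip',(170+(637-400)/4,200+332/4))
E
```

```text
0.1 [[360.5, 195.1], [362.4, 190.1], [344.0, 192.0]] [[235.2, 288.7], [227.2, 292.5]]
0.11 [[360.7, 192.0], [362.6, 187.0], [344.2, 188.9]] [[234.8, 286.1], [226.7, 289.9]]
0.12 [[361.0, 188.9], [362.9, 183.9], [344.3, 185.8]] [[234.4, 283.4], [226.2, 287.2]]
0.13 [[361.2, 185.8], [363.1, 180.8], [344.5, 182.7]] [[233.9, 280.8], [225.7, 284.6]]
0.14 [[361.5, 182.6], [363.4, 177.6], [344.6, 179.5]] [[233.5, 278.1], [225.3, 281.9]]
obs side (362.5,184.5),(345,182) scene front tip (229.25, 283.0)
```

```bash
python3 -m handwheel '[{"dx":0,"dy":0,"dz":0,"ax":0,"ay":0,"az":0},{"dx":0,"dy":0,"dz":0,"ax":0,"ay":0,"az":0},{"dx":0,"dy":0,"dz":0,"ax":0,"ay":0,"az":0},{"dx":0,"dy":0,"dz":0,"ax":0,"ay":0,"az":0},{"dx":0,"dy":0,"dz":0,"ax":0,"ay":0,"az":0},{"dx":0,"dy":0,"dz":0,"ax":0,"ay":0,"az":0}]' -1
```

```text
clock: 16.4
eef_pos: [0.555, -0.1768, 0.1133]
tool_rot: [0.723, 0.691, 0.001, 0.001]
ft_force: [-1.0, -0.2, 5.0]
grip_width: 0.0066
```

```bash
python3 -m handwheel '[{"dx":0,"dy":0,"dz":-0.4,"ax":0,"ay":0,"az":0},{"dx":0,"dy":0,"dz":-0.6,"ax":0,"ay":0,"az":0},{"dx":0,"dy":0,"dz":-1,"ax":0,"ay":0,"az":0},{"dx":0,"dy":0,"dz":-1,"ax":0,"ay":0,"az":0},{"dx":0,"dy":0,"dz":-1,"ax":0,"ay":0,"az":0},{"dx":0,"dy":0,"dz":-1,"ax":0,"ay":0,"az":0},{"dx":0,"dy":0,"dz":0,"ax":0,"ay":0,"az":0}]'
python3 - <<'E'
from h import *
e=bot.get_obs()['eef_pos'];print(e)
o=[]
for n,(x,y) in dict(side=(290,80),scene=(170,150)).items():
    c=bot.camera(n);i=cv2.cvtColor(c['img'],cv2.COLOR_RGB2BGR)
    o.append(cv2.resize(i[y:y+140,x:x+100],None,fx=4,fy=4,interpolation=cv2.INTER_CUBIC))
cv2.imwrite('pics/m10.png',np.hstack(o))
E
```

```text
clock: 17.1
eef_pos: [0.5561, -0.1771, 0.2411]
tool_rot: [0.723, 0.691, 0.002, 0.003]
ft_force: [-0.9, 0.4, -0.5]
grip_width: 0.0067
[ 0.55605272 -0.17705603  0.24107333]
```

View pics/m10.png

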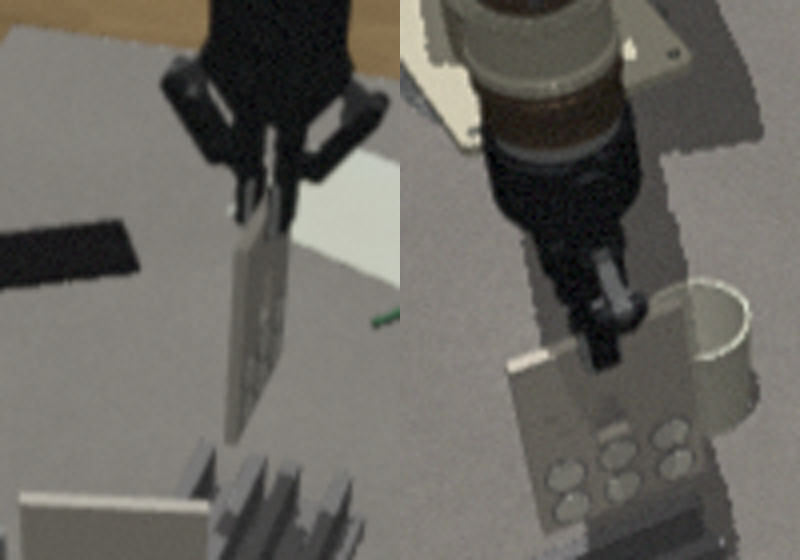

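```bash
python3 -m handwheel '[{"dx":0.2,"dy":-0.9,"dz":0,"ax":0,"ay":0,"az":0},{"dx":0.8,"dy":-1,"dz":0,"ax":0,"ay":0,"az":0},{"dx":1,"dy":-1,"dz":0,"ax":0,"ay":0,"az":0},{"dx":1,"dy":-1,"dz":0,"ax":0,"ay":0,"az":0},{"dx":1,"dy":-0.8,"dz":0,"ax":0,"ay":0,"az":0},{"dx":1,"dy":0,"dz":0,"ax":0,"ay":0,"az":0},{"dx":1,"dy":0,"dz":0,"ax":0,"ay":0,"az":0},{"dx":1,"dy":0,"dz":0,"ax":0,"ay":0,"az":0},{"dx":1,"dy":0,"dz":0,"ax":0,"ay":0,"az":0},{"dx":1,"dy":0,"dz":0,"ax":0,"ay":0,"az":0},{"dx":0.7,"dy":0,"dz":0,"ax":0,"ay":0,"az":-0.4},{"dx":0.3,"dy":0,"dz":0,"ax":0,"ay":0,"az":-0.5}]'
python3 -m handwheel '[{"dx":0,"dy":0,"dz":0.4,"ax":0,"ay":0,"az":-0.5},{"dx":0,"dy":0,"dz":0.4,"ax":0,"ay":0,"az":-0.3},{"dx":0,"dy":0,"dz":0.4,"ax":0,"ay":0,"az":0},{"dx":0,"dy":0,"dz":0.4,"ax":0,"ay":0,"az":0},{"dx":0,"dy":0,"dz":0,"ax":0,"ay":0,"az":0},{"dx":0,"dy":0,"dz":0,"ax":0,"ay":0,"az":0}]'
python3 - <<'E'
from h import *
o=bot.get_obs();e=o['eef_pos'];print(e,Rn.from_quat(o['tool_rot']).as_matrix().round(3).tolist())
o=[]
for n,(x,y) in dict(side=(280,140),scene=(250,110)).items():
    c=bot.camera(n);save(c,n+'11');i=cv2.cvtColor(c['img'],cv2.COLOR_RGB2BGR)
    o.append(cv2.resize(i[y:y+150,x:x+100],None,fx=4,fy=4,interpolation=cv2.INTER_CUBIC))
cv2.imwrite('pics/m11.png',np.hstack(o))
c=bot.camera('wrist');save(c,'w11')
E
```

```text
clock: 18.4
eef_pos: [0.4463, 0.0799, 0.2349]
tool_rot: [0.673, 0.74, -0.001, -0.001]
ft_force: [0.2, 0.7, -1.3]
grip_width: 0.0068
clock: 19.0
eef_pos: [0.4473, 0.0784, 0.1965]
tool_rot: [0.629, 0.777, -0.0, -0.0]
ft_force: [0.1, -0.5, -1.0]
grip_width: 0.0067
[0.44729279 0.07838104 0.19654817] [[-0.208, 0.978, -0.001], [0.978, 0.208, -0.0], [0.0, -0.001, -1.0]]
```

View pics/m11.png

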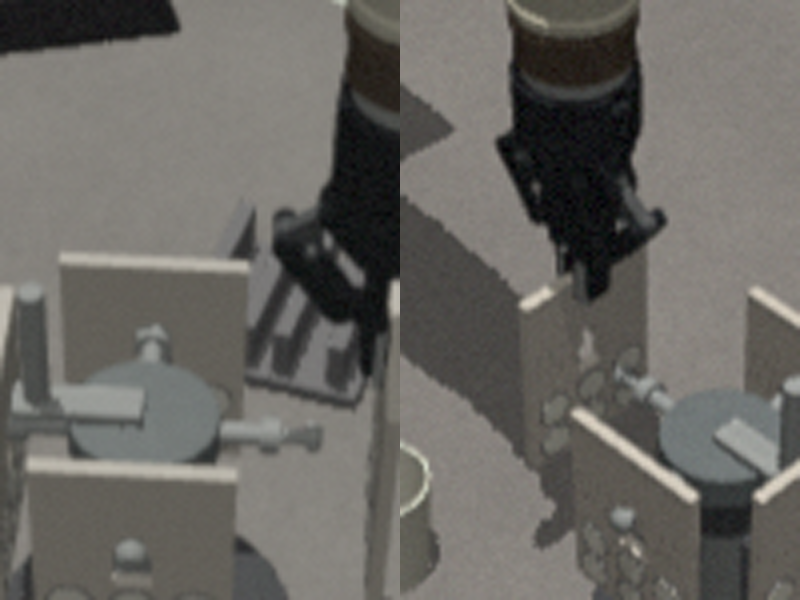

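View pics/w11.png

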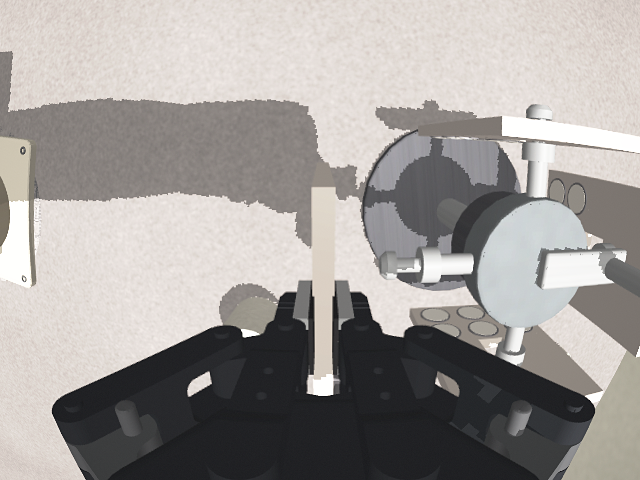

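```bash
python3 - <<'E'
import cv2
i=cv2.imread('pics/w11.png');cv2.imwrite('pics/w11z.png',cv2.resize(i[90:400,300:560],None,fx=2.4,fy=1.9) if 0 else cv2.resize(i[150:400,300:620],None,fx=2.4,fy=2.4,interpolation=cv2.INTER_CUBIC))
E
```

```text
(no output)
```

View pics/w11z.png

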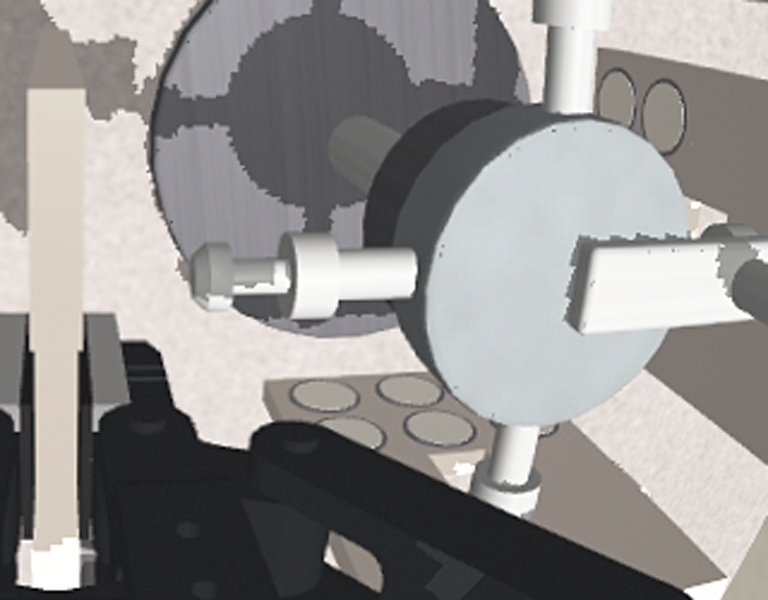

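```bash
cat > al.py <<'E'
from h import *
c=bot.camera('wrist');ob=bot.get_obs();e=ob['eef_pos'];R=Rn.from_quat(ob['tool_rot']).as_matrix()
px=lambda u,v:(300+u/2.4,150+v/2.4)
zt=e[2]+.0387
def tl(p): return (R.T@(p-e)*1000).round(1)
print('pal far,near in tool mm',tl(fonz(c,px(55,88),zt)),tl(fonz(c,px(52,590),zt)))
for n,u,r in(('head',(212,277),.088),('neck',(262,276),.077),('collar',(309,276),.065),('rod',(385,273),.05)):
    P=fonz(c,px(*u),.170);print(n,P,tl(P),'axis est along',r)
E
python3 al.py
```

```text
pal far,near in tool mm [ 50.5   0.3 -38.7] [-34.8  -0.2 -38.7]
head [0.4833 0.0857 0.17  ] [-0.3 35.9 27.6] axis est along 0.088
neck [0.4947 0.0882 0.17  ] [-0.3 47.5 27.6] axis est along 0.077
collar [0.5058 0.0904 0.17  ] [-0.4 58.8 27.6] axis est along 0.065
rod [0.5243 0.0948 0.17  ] [ 0.  77.9 27.7] axis est along 0.05
```

```bash
python3 -m handwheel '[{"dx":-0.045,"dy":0.4,"dz":-0.2,"ax":0,"ay":0,"az":0},{"dx":0,"dy":0.4,"dz":0,"ax":0,"ay":0,"az":0},{"dx":0,"dy":0.1,"dz":0,"ax":0,"ay":0,"az":0},{"dx":0,"dy":0,"dz":0,"ax":0,"ay":0,"az":0},{"dx":0,"dy":0,"dz":0,"ax":0,"ay":0,"az":0}]'
python3 - <<'E'
from h import *
o=[]
for n,(x,y) in dict(side=(280,180),scene=(260,150)).items():
    c=bot.camera(n);i=cv2.cvtColor(c['img'],cv2.COLOR_RGB2BGR)
    o.append(cv2.resize(i[y:y+120,x:x+80],None,fx=5,fy=5,interpolation=cv2.INTER_CUBIC))
cv2.imwrite('pics/m12.png',np.hstack(o))
c=bot.camera('wrist');i=cv2.cvtColor(c['img'],cv2.COLOR_RGB2BGR);cv2.imwrite('pics/w12z.png',cv2.resize(i[150:400,280:520],None,fx=2.4,fy=2.4,interpolation=cv2.INTER_CUBIC))
E
```

```text
clock: 19.7
eef_pos: [0.4695, 0.0821, 0.2017]
tool_rot: [0.629, 0.777, -0.0, -0.0]
ft_force: [0.0, -0.1, -1.3]
grip_width: 0.0064
```

View pics/m12.png

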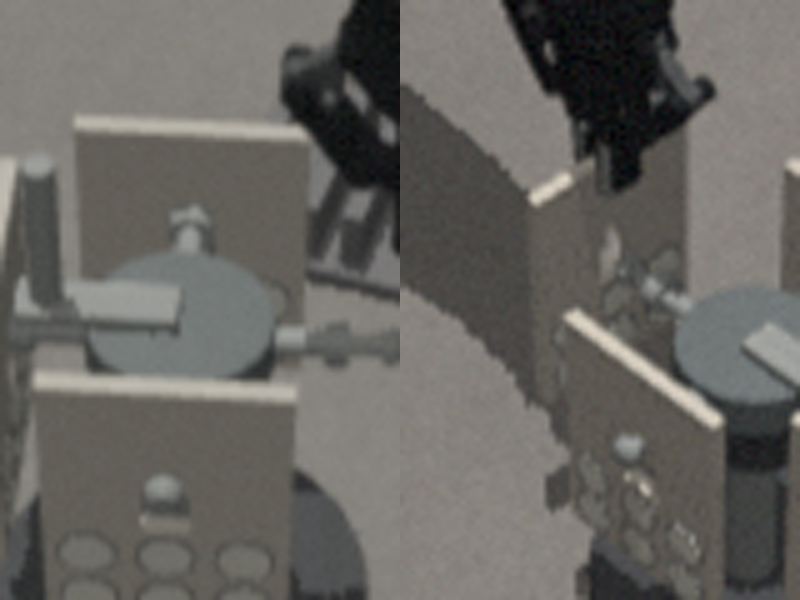

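View pics/w12z.png

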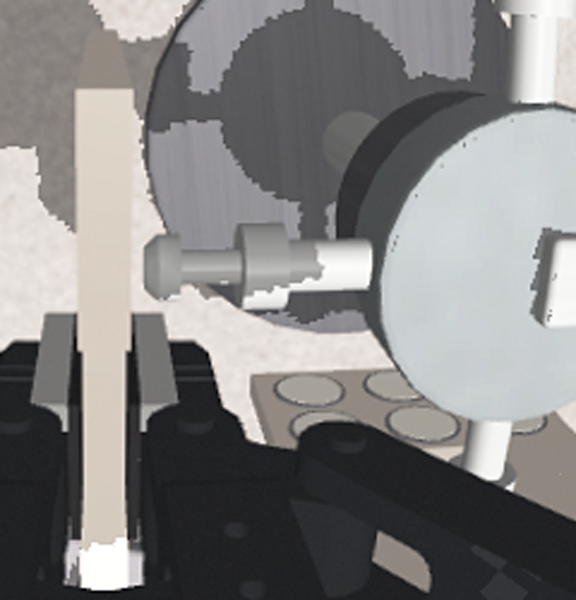

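```bash
cat > ov.py <<'E'
from h import *
import sys
x,y=260,150
c=bot.camera('scene');i=cv2.cvtColor(c['img'],cv2.COLOR_RGB2BGR);i=cv2.resize(i[y:y+95,x:x+110],None,fx=7,fy=6,interpolation=cv2.INTER_CUBIC)
ob=bot.get_obs();e=ob['eef_pos'];R=Rn.from_quat(ob['tool_rot']).as_matrix()
cx=float(sys.argv[2]) if len(sys.argv)>2 else .0007
up=.0387-.14
def P(w,h,t=0.): return e+R@np.array([cx+w,t,0])+np.array([0,0,up+h])
def dr(L,col):
    q=(proj(c,L)-[x,y])*[7,6];cv2.polylines(i,[q.astype(int)],True,col,1)
for t in(.004,):
    dr([P(-.05,0,t),P(.05,0,t),P(.05,.14,t),P(-.05,.14,t)],(255,0,0))
    dr([P(-.01,.059,t),P(.01,.059,t),P(.01,.081,t),P(.0055,.081,t),P(.0055,.095,t),P(-.0055,.095,t),P(-.0055,.081,t),P(-.01,.081,t)],(0,0,255))
ax=np.array([.5704,.1046,0]);th=3.3524;d=np.array([np.cos(th),np.sin(th),0]);n=np.array([-d[1],d[0],0])
for r,rad in((.084,.008),(.06,.01),(.07,.01)): dr([ax+d*r+n*rad*np.cos(a)+[0,0,.17+rad*np.sin(a)] for a in np.linspace(0,6.28,40)],(0,255,0))
cv2.imwrite(f'pics/{sys.argv[1]}.png',i)
E
python3 ov.py ov12
```

```text
(no output)
```

View pics/ov12.png

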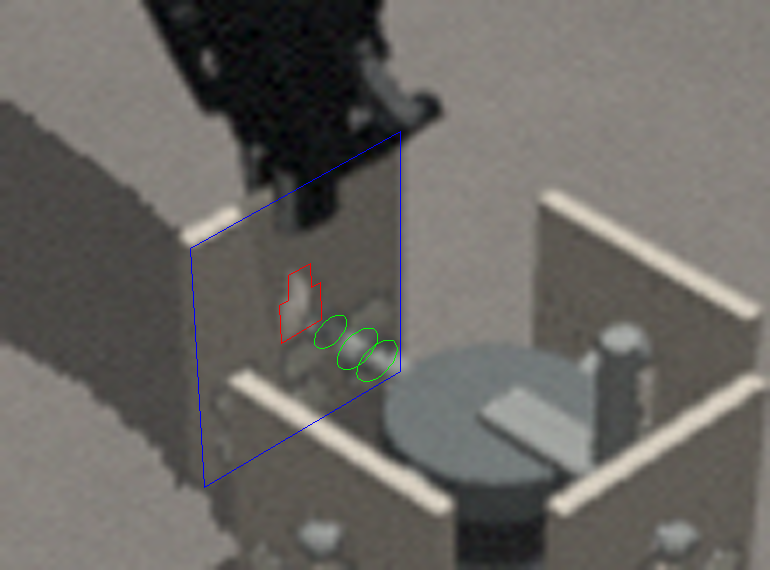

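```bash
python3 -m handwheel '[{"dx":0,"dy":0.2,"dz":0,"ax":0,"ay":0,"az":0},{"dx":0,"dy":0.15,"dz":0,"ax":0,"ay":0,"az":0}]'; python3 -m handwheel '[{"dx":0,"dy":0.1,"dz":0,"ax":0,"ay":0,"az":0}]'
```

```text
clock: 20.1
eef_pos: [0.4789, 0.084, 0.2021]
tool_rot: [0.629, 0.777, 0.0, 0.0]
ft_force: [0.1, -0.3, -1.5]
grip_width: 0.0065
clock: 20.2
eef_pos: [0.4814, 0.0846, 0.202]
tool_rot: [0.629, 0.777, 0.0, 0.0]
ft_force: [-1.0, -0.1, -2.2]
grip_width: 0.0064
```

```bash
python3 -m handwheel '[{"dx":0,"dy":0.15,"dz":0,"ax":0,"ay":0,"az":0}]'; python3 -m handwheel '[{"dx":0,"dy":0.15,"dz":0,"ax":0,"ay":0,"az":0}]'
```

```text
clock: 20.3
eef_pos: [0.4848, 0.0853, 0.202]
tool_rot: [0.629, 0.777, -0.0, -0.0]
ft_force: [-0.3, 0.6, -0.6]
grip_width: 0.0064
clock: 20.4
eef_pos: [0.4886, 0.0861, 0.2019]
tool_rot: [0.629, 0.777, -0.0, -0.0]
ft_force: [-0.6, -0.6, -0.7]
grip_width: 0.007
```

```bash
python3 -m handwheel '[{"dx":0,"dy":0.12,"dz":0,"ax":0,"ay":0,"az":0},{"dx":0,"dy":0.1,"dz":0,"ax":0,"ay":0,"az":0}]'
python3 - <<'E'
from h import *
c=bot.camera('wrist');i=cv2.cvtColor(c['img'],cv2.COLOR_RGB2BGR);cv2.imwrite('pics/w13z.png',cv2.resize(i[150:400,280:520],None,fx=2.4,fy=2.4,interpolation=cv2.INTER_CUBIC))
E
python3 ov.py ov13
```

```text
clock: 20.6
eef_pos: [0.4939, 0.0873, 0.2019]
tool_rot: [0.629, 0.777, -0.0, -0.0]
ft_force: [0.3, -0.6, -0.6]
grip_width: 0.0065
```

View pics/w13z.png

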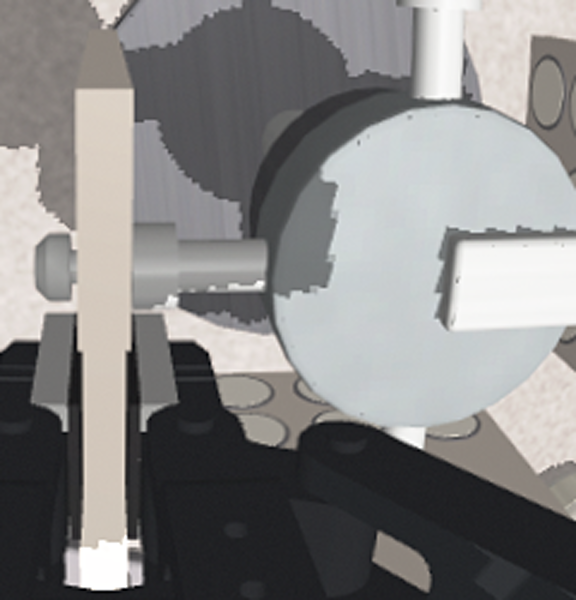

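View pics/ov13.png

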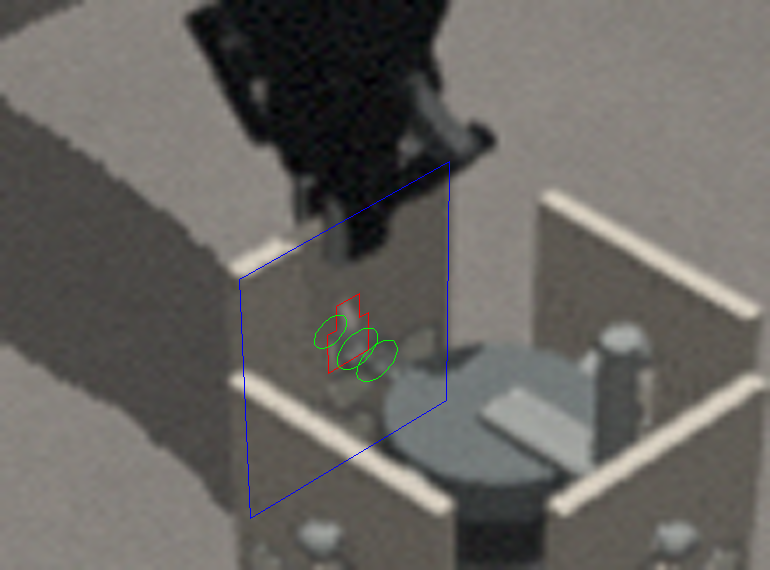

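```bash
python3 -m handwheel '[{"dx":0,"dy":0,"dz":0.15,"ax":0,"ay":0,"az":0},{"dx":0,"dy":0,"dz":0.15,"ax":0,"ay":0,"az":0}]'; python3 -m handwheel '[{"dx":0,"dy":0,"dz":0.12,"ax":0,"ay":0,"az":0}]'
```

```text
clock: 20.9
eef_pos: [0.4935, 0.0872, 0.1943]
tool_rot: [0.629, 0.777, -0.0, 0.0]
ft_force: [-0.3, 0.3, -1.5]
grip_width: 0.0066
clock: 21.0
eef_pos: [0.4933, 0.0871, 0.191]
tool_rot: [0.629, 0.777, -0.0, -0.0]
ft_force: [-0.6, -0.2, -0.8]
grip_width: 0.0064
```

```bash
python3 -m handwheel '[{"dx":0,"dy":0,"dz":0.12,"ax":0,"ay":0,"az":0}]'; python3 -m handwheel '[{"dx":0,"dy":0,"dz":0.1,"ax":0,"ay":0,"az":0}]'
```

```text
clock: 21.1
eef_pos: [0.4933, 0.0871, 0.1881]
tool_rot: [0.629, 0.777, -0.0, -0.0]
ft_force: [0.2, -0.3, -0.4]
grip_width: 0.0063
clock: 21.2
eef_pos: [0.4934, 0.0871, 0.1856]
tool_rot: [0.629, 0.777, -0.0, -0.0]
ft_force: [0.9, -0.3, -0.9]
grip_width: 0.0066
```

```bash
python3 -m handwheel '[{"dx":0,"dy":0,"dz":0.08,"ax":0,"ay":0,"az":0}]'
```

```text
clock: 21.3
eef_pos: [0.4935, 0.0871, 0.1837]
tool_rot: [0.629, 0.777, -0.0, -0.0]
ft_force: [0.0, -1.0, -0.4]
grip_width: 0.0063
```

Free so far; about 3 mm to go. Down in 1 mm steps.

```bash
python3 -m handwheel '[{"dx":0,"dy":0,"dz":0.04,"ax":0,"ay":0,"az":0}]';python3 -m handwheel '[{"dx":0,"dy":0,"dz":0.04,"ax":0,"ay":0,"az":0}]'
```

```text
clock: 21.4
eef_pos: [0.4935, 0.0872, 0.1827]
tool_rot: [0.629, 0.777, -0.0, -0.0]
ft_force: [0.4, -0.0, -0.7]
grip_width: 0.0067
clock: 21.5
eef_pos: [0.4937, 0.0872, 0.182]
tool_rot: [0.629, 0.777, 0.0, 0.0]
ft_force: [0.3, -0.4, -1.9]
grip_width: 0.0065
```

```bash
python3 -m handwheel '[{"dx":0,"dy":0,"dz":0.04,"ax":0,"ay":0,"az":0}]'
```

```text
clock: 21.6
eef_pos: [0.4937, 0.0872, 0.181]
tool_rot: [0.629, 0.777, 0.0, 0.0]
ft_force: [0.4, 0.4, -1.3]
grip_width: 0.0065
```

```bash
python3 -m handwheel '[{"dx":0,"dy":0,"dz":0.03,"ax":0,"ay":0,"az":0}]'
```

```text
clock: 21.7
eef_pos: [0.4937, 0.0872, 0.1803]
tool_rot: [0.629, 0.777, 0.0, 0.0]
ft_force: [-1.0, 0.4, -1.6]
grip_width: 0.0066
```

```bash
python3 -m handwheel '[{"dx":0,"dy":0,"dz":0.03,"ax":0,"ay":0,"az":0}]'
```

```text
clock: 21.8
eef_pos: [0.4938, 0.0872, 0.1799]
tool_rot: [0.629, 0.777, 0.0, 0.0]
ft_force: [-1.7, -0.8, 4.7]
grip_width: 0.0066
```

```bash
python3 -m handwheel '[{"dx":0,"dy":0,"dz":0.03,"ax":0,"ay":0,"az":0}]'
```

```text
clock: 21.9
eef_pos: [0.4939, 0.0872, 0.1799]
tool_rot: [0.629, 0.777, 0.0, 0.0]
ft_force: [-2.7, 0.3, 7.6]
grip_width: 0.0066
```

```bash
python3 -m handwheel '[{"dx":0,"dy":0,"dz":-0.05,"ax":0,"ay":0,"az":0}]'; python3 -m handwheel '[{"dx":0,"dy":0,"dz":0,"ax":0,"ay":0,"az":0},{"dx":0,"dy":0,"dz":0,"ax":0,"ay":0,"az":0},{"dx":0,"dy":0,"dz":0,"ax":0,"ay":0,"az":0},{"dx":0,"dy":0,"dz":0,"ax":0,"ay":0,"az":0}]' -0.4
python3 - <<'E'
from h import *
c=bot.camera('wrist');i=cv2.cvtColor(c['img'],cv2.COLOR_RGB2BGR);cv2.imwrite('pics/w14.png',i)
E
python3 ov.py ov14
```

```text
clock: 22.0
eef_pos: [0.4937, 0.0872, 0.1804]
tool_rot: [0.629, 0.777, 0.0, 0.0]
ft_force: [0.5, -0.2, -0.6]
grip_width: 0.0066
clock: 22.4
eef_pos: [0.4936, 0.0872, 0.1798]
tool_rot: [0.629, 0.777, -0.0, -0.0]
ft_force: [0.3, 0.2, 0.1]
grip_width: 0.0258
```

View pics/w14.png

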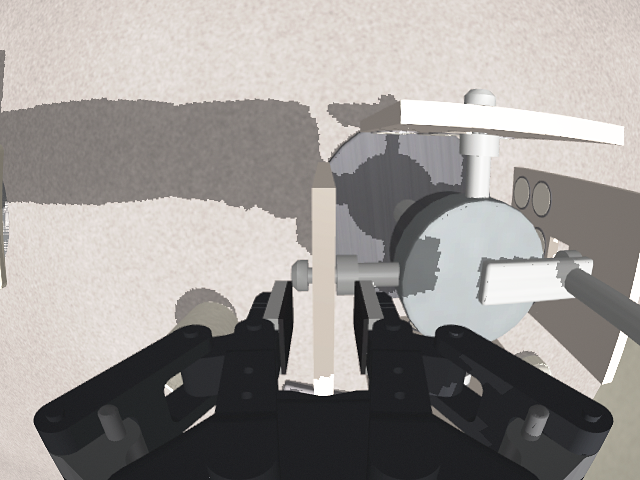

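View pics/ov14.png

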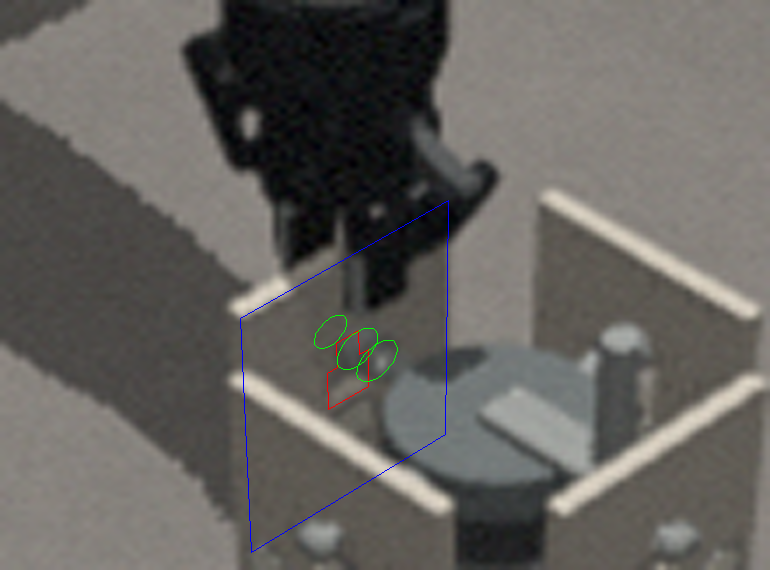

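```bash
python3 -m handwheel '[{"dx":0,"dy":0,"dz":-0.2,"ax":0,"ay":0,"az":0},{"dx":0,"dy":0,"dz":-0.4,"ax":0,"ay":0,"az":0},{"dx":0,"dy":0,"dz":-0.7,"ax":0,"ay":0,"az":0},{"dx":0,"dy":0,"dz":-1,"ax":0,"ay":0,"az":0},{"dx":0,"dy":0,"dz":-1,"ax":0,"ay":0,"az":0},{"dx":0,"dy":0,"dz":-1,"ax":0,"ay":0,"az":0},{"dx":-0.5,"dy":0,"dz":-1,"ax":0,"ay":0,"az":0},{"dx":-0.5,"dy":0,"dz":0,"ax":0,"ay":0,"az":0},{"dx":0,"dy":0,"dz":0,"ax":0,"ay":0,"az":0}]'
python3 - <<'E'
from h import *
c=bot.camera('wrist');i=cv2.cvtColor(c['img'],cv2.COLOR_RGB2BGR);cv2.imwrite('pics/w15.png',i)
o=[]
for n,(x,y) in dict(side=(240,150),scene=(230,130)).items():
    c=bot.camera(n);i=cv2.cvtColor(c['img'],cv2.COLOR_RGB2BGR)
    o.append(cv2.resize(i[y:y+150,x:x+130],None,fx=3,fy=4,interpolation=cv2.INTER_CUBIC))
cv2.imwrite('pics/m15.png',np.hstack(o))
E
```

```text
clock: 23.4
eef_pos: [0.4995, 0.0617, 0.3135]
tool_rot: [0.63, 0.777, 0.001, 0.001]
ft_force: [0.5, 0.2, -0.3]
grip_width: 0.0257
```

View pics/w15.png

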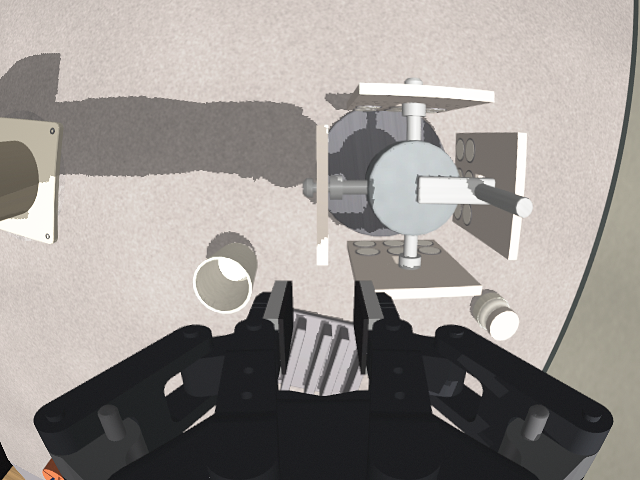

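View pics/m15.png

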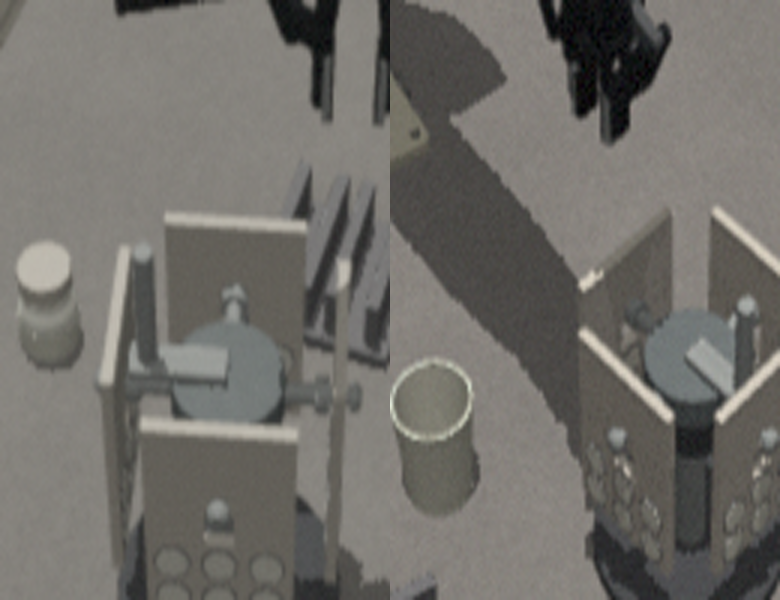

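```bash
python3 - <<'E'
from h import *
c=bot.camera('wrist')
H=fonz(c,(523,207),.262);A=fonz(c,(414,187),.182);S=fonz(c,(306,188),.17);v=S-H
print(H,A,S,np.arctan2(v[1],v[0])%6.283)
a=fonz(c,(322,125),.219);b=fonz(c,(322,264),.219);d=a-b;m=(a+b)/2
print('palette ends',a,b,np.hypot(*d[:2]),np.arctan2(d[1],d[0])-np.pi/2,m,'r',np.hypot(*(m-A)[:2]))
bot.job_done()
E
```

```text
[0.6169 0.1184 0.262 ] [0.5635 0.1074 0.182 ] [0.4791 0.0862 0.17  ] 3.370960424787875
palette ends [0.4819 0.1374 0.219 ] [0.5023 0.0414 0.219 ] 0.09814356830684322 0.20938539295349523 [0.4921 0.0894 0.219 ] r 0.07363395955671542
the job is handed in; nothing more can be done
```

The palette is hanging on the empty stud by its keyhole, and the job is handed in at about 23 s of the 72 s allowed.

**Turning and pressing:** I pushed the peg with closed fingers and met the stop with the stud about 0.21 rad off -x. I then held roughly 10–11 N there for 1.2 s.

**Hanging:** The palette's opening passed over the stud's head with no noticeable force. I lowered it until it seated: the force rose to 7.6 N at a height within about 1 mm of what I had calculated. I eased off, opened the jaws and went straight up.

**Last checks:**
- The palette hangs upright between head and collar, about 98 mm measured width against the true 100 mm, and level with the three fixed ones.
- It is square to the stud, at 0.209 rad.
- The stud angle read 3.37 rad against 3.35 rad just after pressing, which is within picking error.
- The cup and jar are still in place in the last pictures. The bottle was not in the last views I looked at, but nothing went near it.

**What went wrong or disagreed:**
- **Force at the stop:** I stepped too far when I first reached the stop. It briefly saw about 22.5 N along the push and 24.8 N in total, just under the 25 N limit and well above the intended 8–12 N. One more reading after that was about 16 N, before I settled at 10 N.
- **Earlier push:** An early push on the peg, with the fingers dragging sideways, reached about 14 N on the way.
- **Finger length:** In the camera pictures the fingertips stood about 19 mm behind the TCP, not ahead of it as described. My first pass went over the peg without touching it, and I corrected the heights for that.

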